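# Load a relief tile into the dusting jig and lock it

### The arm

A 6-joint arm with a two-finger parallel gripper is mounted at the origin on the work surface. World frame = base frame: x ahead of the robot, y to its left, z up, the work surface at z = 0. Lengths are in m, angles in rad, forces in N, time in s.
With the tool pointing down it reaches from about 0.275 to 1 m from the base axis. Payload 8.4 kg.
Tool frame: the origin (TCP) lies at the very end of the fingers, on their centre line; the grasp point (between the pads) lies 19 mm behind it; y points along the fingers, x is the direction in which the jaws open and shut, and the axes are right-handed (so a half turn about y gives the same grasp; the last joint's range is limited). The gripper opens to 85 mm and grips with 20 to 120 N. Pads are 22 mm wide; open, the fingers measure 114 mm over their backs; the gripper's body (76 mm by 85 mm) begins 54 mm behind the grasp point. The pads swing forward as they close: fully open they stand 13 mm farther back than shut.
Start: joints at [-1.185, 0.353, 1.633, -0, 1.155, -0.002], TCP at [0.236, -0.579, 0.231] pointing down, gripper open.
Joint ranges: [-2.63, 2.63], [-0.92, 2.1], [0.06, 2.66], [-1.3, 4.44], [0, 2.69], [-3.02, 3.02]. Speed limits (rad/s): [2.22, 2.22, 2.79, 3.14, 3.14, 3.14].

### API

Orientations are given as a unit quaternion [w, x, y, z].
In Python, from bench import sensors, imaging, robot, look_for, mark_of gives the robot as it stands.
- The arm moves only by the tool arm_command, never from a script. Its argument "rows" is a list of rows, each an object of numbers: "x", "y", "z": the shift along the tool's x, y, z in units of 40 mm (1.0 is 40 mm); "spin": the turn about the tool's y in units of 5 degrees (1.0 is 5 degrees). A call has 1 to 10 rows; each row is the pose to reach, as a shift and turn from the pose commanded when the call began, along the tool's axes at that moment; what a row does not reach only later rows make up. A row lasts 1/10 s, in which the tool goes at most 50 mm and 8.59 degrees, less where a joint would pass 70% of its speed; a pose out of reach is approached as far as the arm can. A call with a gripper value outside its range is refused whole. "jaw" is the finger opening in mm, from 0 to 85.4, set as the call begins (left out, the last holds). The fingers move at their own pace and stop on an object; the grip force is fixed at half the most. Time passes only in rows, so rows that repeat a pose let the fingers close. It gives the time, the measured TCP pose, the force and the opening at its end, in the units of the state.
- sensors.sense(): the state, without advancing time (a new reading comes with each control period).
- imaging.grab_frame(name): name is "scene" or "top" or "wrist"; returns the picture (384x512x3 uint8, red, green, blue); there is no depth.
- imaging.camera_info(name): a dict with "mtx" (3x3 intrinsics, pixels), "extrinsics" (4x4, takes a point from world to camera coordinates). Camera axes: x right, y up, looking along -z (the intrinsics and any distortion apply to the point x, -y, -z); pixel columns grow to the right and rows downward; lengths in m; the calibration is good to about 2 mm. A picture is of the moment at which its call begins: read the wrist's pose just before it. camera_info takes no time and is no camera call; for the wrist camera it gives the pose at the moment of the call.
- robot.job_done(): hands the job in, once; it reports no verdict.
Trained networks look in the newest picture that a camera, given by its name, has taken for a name from the list of things; names that differ only in an ending like _2 or _b are one class to them, and where a whole thing is asked for, a point or a joint stands for the part that bears it (a point fixed in the world has none). Each returns a list of dicts, best first, with "score" (0 to 1); they miss things now and then, are a little off and sometimes report something else, mostly with a low value. They report only what shows in the picture. A call takes as long as a camera call.
- look_for(label, camera): "point" ([x, y, z] in m, in the coordinates of the camera as it stood for that picture, good to about 4 mm: the middle of the surface that is visible of it).
- mark_of(label, camera): "point" ([x, y, z] in m, in the coordinates of the camera as it stood for that picture, good to about 4 mm: a listed point, or the origin of a listed thing).
The state is a dict: "t": time; "joints": joint angles; "qvel": joint speeds; "joint_efforts": joint torques, N m; "eef_pos": TCP position; "eef_rot": TCP orientation; "contact_force": force on the tool from outside, world axes, zero at the start; "wrist_torque": the same for the moment, N m; "opening": opening from 0.0 (shut) to 1.0 (fully open).
Only numpy, scipy, OpenCV 4.12 (cv2) and the standard library are available. Lean on these libraries where they do the work, as an engineer would, in place of code of your own. Each camera call takes 0.05 s, during which the arm holds its last target.

### The job

Take the fired-clay tile with the long ridge off the kiln shelf and lay it flat on the slideway of the wooden jig, ridge up and lengthwise, then push it along under the clear guard until it drops fully home, flat, in the pocket. Then lock it there: turn the bar knob on the guard clockwise until you feel it grip the tile, go on a little further (15 to 20 degrees), and let go. Leave everything else where it stands.

Things in the scene. Friction and masses are not known exactly. Their poses are not given: they have to be found in the camera images.
- tile_center (a point): The clay tile to load: slab 76 (x) x 56 (y) x 18 mm, 0.19 kg, with one straight ridge centred on top, 40 long (along x) x 24 wide x 14 mm high: 32 mm in all (the low lumps around the ridge are not solid). This point is its middle, 16 mm above the underside. Either lengthwise direction is right. Grip it by the ridge.
- slideway (a point): Point on the slideway's surface, on its centre line, over which the tile's middle can be laid; x is the sliding direction (to the pocket), z up. The wooden deck, 16 mm above the table, runs from 52 mm before this point to 58 mm after it (the pocket's near edge). Side rails 8 mm high: inner gap 73 mm here, narrowing between 0 and 34 mm after it to 61 mm, on to the pocket's end.
- pocket (a point): Centre of the pocket's floor, 98 mm beyond slideway, 6 mm below the deck; same axes. The pocket is 80 mm long (x -40 to 40) and 61 mm wide; two end stops 20 mm high stand at its far end. A tile at home has its middle 16 mm above this point.
- guard_edge (a point): Middle of the lower near edge of the clear flat guard over the pocket, 38 mm above the deck. The guard is 8 mm thick, reaches 130 mm in x (sliding direction) and 70 mm to either side, on cheeks along its sides. It overhangs the pocket's near edge by 10 mm: an upright finger cannot push the tile's rear end the last stretch; lean the tool 30 to 45 degrees, tips forward under this edge.
- knob_bar (a point): Middle of the bar of the black knob on the guard, 56 mm beyond the pocket's centre, on the vertical turning axis, 22 mm above the guard's top. The bar is 52 mm long (this point's x), 12 wide (y) and 26 mm high (12 mm of it above this point), on a disc of 36 mm diameter. At joint 0 the bar is 0.75 rad anticlockwise (from above) from the sliding direction.
- cam_knob (a joint): Knob turn in rad, clockwise from above, 0 to 2.0; starts at 0 to 0.4. It swings a sprung steel eccentric against the tile's far end, pressing it back to the pocket's near edge. Even drag of 0.22 N m until it grips a tile that is home, at about 1.05; there it jumps to 0.32 and grows by 0.4 N m per rad. It stays where left (over 1.5 it may ease back a little). Rightly locked: 1.22 to 1.70; past 1.85 the tile cracks.
- square_center (a point): A square clay tile, 60 x 60 mm, with four separate little blocks; stands on the kiln shelf beside the ridge tile; not to be moved. Its middle, 16 mm above its underside.
- kiln_prop_center (a point): White round kiln prop, 42 mm diameter, 45 mm high, on the kiln shelf; not to be moved. Its middle.
- kiln_shelf: White slab 240 (x) x 270 (y) x 30 mm, fixed; carries both tiles and the prop on its top, 30 mm above the table. Origin: centre of its underside.
- brush: Brush lying on the table, bystander; origin under its middle.
- spatula: Spatula lying on the table, bystander; origin under its middle.
- jar: White jar, 64 mm diameter, 85 mm high, bystander; origin under its centre.
- cup: Terracotta cup, 72 mm diameter, 75 mm high, bystander; origin under its centre.
- wedge_tile: Plain clay slab 70 x 50 x 22 mm, bystander; origin under its centre.

How it is judged:
On the way, in this order (a step that is already met when the one before it is completed fails the run):
1. the tile lies flat on the slideway, ridge up, in front of the pocket (z of tile_center in the frame of slideway between 0.0135 and 0.018 m and x of tile_center in the frame of slideway between -0.03 and 0.045 m and y of tile_center in the frame of slideway between -0.012 and 0.012 m and angle between tile_center's own z axis and vertical below 0.05 rad), for 0.2 s.
2. the tile is fully home in the pocket and flat, the knob not yet tightened (x of tile_center in the frame of pocket between -0.004 and 0.004 m and y of tile_center in the frame of pocket between -0.005 and 0.005 m and z of tile_center in the frame of pocket between 0.0135 and 0.018 m and angle between tile_center's own z axis and vertical below 0.04 rad and value of joint cam_knob below 1.05 rad), for 0.2 s.
At the end, for the whole second after the job is handed in: The tile is at rest in the pocket: its middle within 4 mm of the pocket's centre lengthwise and 5 mm crosswise, 13.5 to 18 mm above the pocket's floor, level within 0.04 rad; the knob stands between 1.22 and 1.70 rad (x of tile_center in the frame of pocket between -0.004 and 0.004 m and y of tile_center in the frame of pocket between -0.005 and 0.005 m and z of tile_center in the frame of pocket between 0.0135 and 0.018 m and angle between tile_center's own z axis and vertical below 0.04 rad and value of joint cam_knob between 1.22 and 1.7 rad and velocity of joint cam_knob below 0.05 rad/s); the robot touches nothing.
It fails at once if the knob is forced beyond 1.85 rad (the tile would crack) (value of joint cam_knob above 1.85 rad).
It fails at once if the tile is turned over or stood on edge (over 1.0 rad) (angle between tile_center's own z axis and vertical above 1 rad).
It fails at once if another thing (square tile, kiln prop, brush, spatula, jar, cup or plain slab) is moved more than 30 mm (distance of any of square_center, kiln_prop_center, brush, spatula, jar, cup, wedge_tile from where it was at the start of the episode above 0.03 m).
It also fails if it takes over 72 s, if anything falls off the work surface, if the arm or the gripper's body presses on something with over 40 N, if the wrist force passes 120 N, or if a joint passes its speed limit or range.

## Working session

There is one attempt and no reset: what is moved stays moved. The work goes in short steps, Python scripts to look and compute and a tool call to move; the robot and the scene stay as the last step left them, time stands still between calls to the robot, and variables do not carry over. Pictures are saved under pics/ and viewed, and the job is handed in when it is done.

Besides the shell and the picture viewer there is one more tool, called after "Call:" as a command line: name --argument value ..., lists and objects as JSON in quotes. arm_command: Moves the arm, as the interface text tells. Its arguments: {"type":"object","properties":{"rows":{"type":"array"},"jaw":{"type":"number"}},"required":["rows"]}

```bash
ls; mkdir -p pics
python3 - <<'E'
from bench import sensors, imaging, robot, look_for, mark_of
import numpy as np, cv2
s=sensors.sense(); print(s)
for c in ["scene","top","wrist"]:
    im=imaging.grab_frame(c); cv2.imwrite(f"pics/{c}0.png",im[...,::-1])
    i=imaging.camera_info(c); print(c,i)
E
```

```text
pics
{'t': 0.0, 'joints': array([-1.18539345e+00,  3.53646225e-01,  1.63412954e+00,  2.76531604e-05,
        1.15523791e+00, -2.42145343e-03]), 'qvel': array([-0.00020423, -0.00037095,  0.00243639, -0.0004713 ,  0.00209533,
       -0.00068474]), 'joint_efforts': array([ 3.76787328e-03, -6.05249047e+01, -3.42072415e+01, -2.56585452e-05,
        9.27085639e-03, -4.76772959e-05]), 'eef_pos': array([ 0.23617231, -0.57813494,  0.23056487]), 'eef_rot': array([ 0.58726475, -0.58668763,  0.39469389, -0.39387115]), 'contact_force': array([-0.33002487,  0.30912419, -0.3649697 ]), 'wrist_torque': array([0.00306202, 0.02117258, 0.00444333]), 'opening': 1.0006292238340548}
scene {'mtx': array([[397.95113511,   0.        , 261.2562692 ],
       [  0.        , 397.95113511, 193.90488651],
       [  0.        ,   0.        ,   1.        ]]), 'extrinsics': array([[ 0.75775719,  0.65240009,  0.01334762, -0.35399432],
       [-0.49664101,  0.56333501,  0.660304  ,  0.27606953],
       [ 0.42326321, -0.50697909,  0.75087979, -1.6795497 ],
       [ 0.        ,  0.        ,  0.        ,  1.        ]])}
to
[... 153 characters left out ...]
       ]]), 'extrinsics': array([[-0.01525038, -0.99958641, -0.02438094, -0.06245403],
       [ 0.99189679, -0.01819989,  0.12573591, -0.55833613],
       [-0.12612764, -0.02226586,  0.99176411, -1.19100121],
       [ 0.        ,  0.        ,  0.        ,  1.        ]])}
wrist {'mtx': array([[311.24983924,   0.        , 251.2077186 ],
       [  0.        , 311.24983924, 190.53443806],
       [  0.        ,   0.        ,   1.        ]]), 'extrinsics': array([[ 0.37804916, -0.92578383, -0.00176881, -0.62469891],
       [ 0.890354  ,  0.36410337, -0.27331024,  0.03513244],
       [ 0.25367023,  0.10174984,  0.96192431, -0.37804008],
       [ 0.        ,  0.        ,  0.        ,  1.        ]])}
```

View pics/scene0.png

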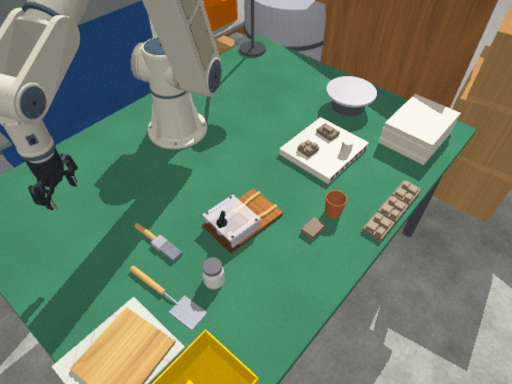

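View pics/top0.png

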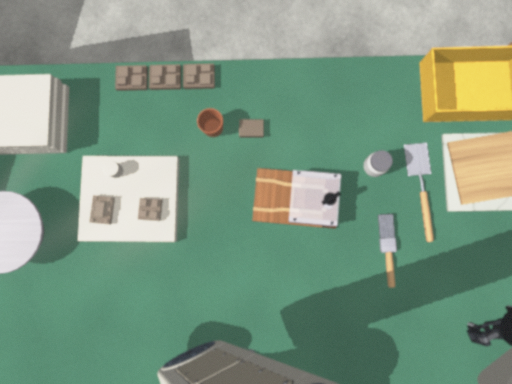

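View pics/wrist0.png

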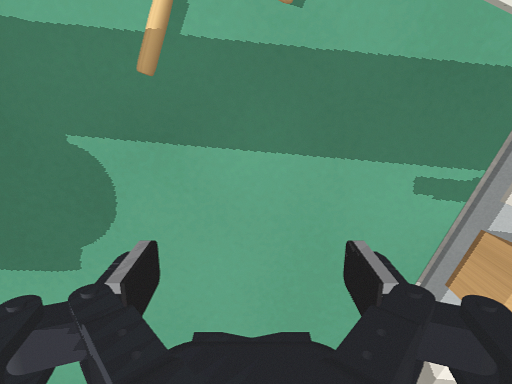

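Run:
```python
from bench import sensors, imaging, robot, look_for, mark_of
import numpy as np
for c in ["top","scene"]:
    E=np.linalg.inv(imaging.camera_info(c)["extrinsics"])
    for l in ["tile_center","slideway","pocket","guard_edge","knob_bar","square_center","kiln_prop_center","kiln_shelf"]:
        r=mark_of(l,c)
        for d in r[:2]: print(c,l,round(d["score"],2),np.round((E@np.r_[d["point"],1])[:3],4))
print(sensors.sense()["t"])
```

```text
top tile_center 0.72 [0.5097 0.3652 0.0469]
top tile_center 0.33 [ 0.7362 -0.0544 -0.0013]
top slideway 0.8 [ 0.5412 -0.1121  0.02  ]
top guard_edge 0.93 [ 0.5351 -0.1597  0.0536]
top guard_edge 0.71 [ 0.5424 -0.1146  0.0144]
top knob_bar 0.62 [ 0.5264 -0.2619  0.0815]
top knob_bar 0.27 [ 5.429e-01 -5.323e-01 -4.000e-04]
top square_center 0.82 [0.5079 0.2274 0.0425]
top kiln_prop_center 0.78 [0.6186 0.3284 0.0519]
top kiln_shelf 0.74 [ 0.5465  0.2978 -0.0011]
top kiln_shelf 0.24 [ 0.5426 -0.5325 -0.0027]
scene tile_center 0.52 [0.5087 0.3672 0.0426]
scene slideway 0.9 [ 0.5414 -0.1103  0.0141]
scene slideway 0.58 [ 0.5477 -0.5311 -0.0037]
scene pocket 0.57 [ 0.528  -0.2056  0.0095]
scene pocket 0.32 [0.6128 0.3298 0.051 ]
scene guard_edge 0.76 [ 0.5354 -0.1596  0.0509]
scene knob_bar 0.48 [ 0.5265 -0.2599  0.0837]
scene square_center 0.72 [ 0.7469  0.061  -0.0056]
scene square_center 0.48 [0.5079 0.2325 0.0498]
scene kiln_prop_center 0.63 [0.6172 0.3336 0.049 ]
scene kiln_shelf 0.84 [ 0.5406  0.3017 -0.0046]
scene kiln_shelf 0.67 [ 0.5422 -0.1108  0.0169]
0.95
```

Run:
```python
import cv2, numpy as np
a=cv2.imread("pics/top0.png"); b=cv2.imread("pics/scene0.png")
A=cv2.resize(a[150:250,70:190],(480,400),interpolation=3)
B=cv2.resize(a[160:235,245:350],(560,400),interpolation=3)
C=cv2.resize(b[110:185,275:375],(400,300),interpolation=3)
D=cv2.resize(b[180:255,190:290],(400,300),interpolation=3)
cv2.imwrite("pics/z1.png",cv2.resize(np.hstack([A,B[:, :480]]),(800,333)));cv2.imwrite("pics/z2.png",np.hstack([C,D]))
```

```text
(no output)
```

View pics/z1.png

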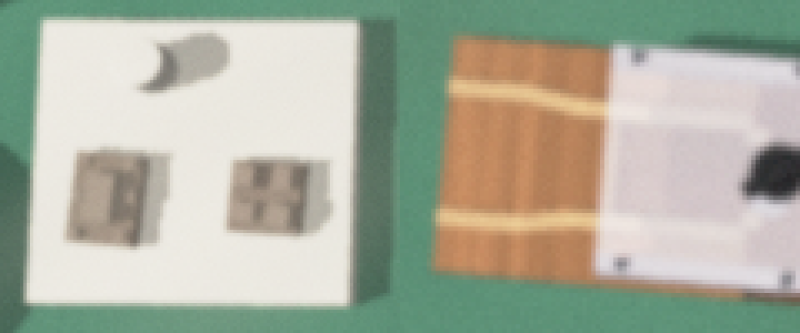

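View pics/z2.png

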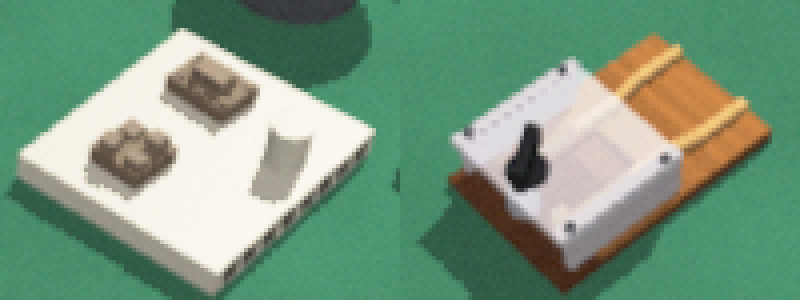

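```bash
cat > h.py <<'E'
from bench import sensors, imaging, robot, look_for, mark_of
import numpy as np, cv2
from scipy.spatial.transform import Rotation as Ro
def pose():
    s=sensors.sense(); q=s["eef_rot"]; R=Ro.from_quat([q[1],q[2],q[3],q[0]]).as_matrix()
    return s,s["eef_pos"],R
def go(x=None,y=None,z=None,az=None):
    s,p,R=pose(); t=np.array([p[i] if v is None else v for i,v in enumerate((x,y,z))])
    d=R.T@(t-p); a=np.degrees(np.arctan2(R[1,0],R[0,0]))
    sp=0 if az is None else -((az-a+180)%360-180)
    print("t",round(s["t"],2),"p",p.round(4),"az",a.round(2),"tilt",np.degrees(np.arccos(-R[2,1])).round(2),"F",s["contact_force"].round(1),"j",s["joints"].round(2))
    print("units xyz",(d/0.04).round(3),"spin",round(sp/5,3))
def pix(c,P,info=None):
    i=info or imaging.camera_info(c); P=np.atleast_2d(P); q=(i["extrinsics"]@np.c_[P,np.ones(len(P))].T)[:3]
    u=i["mtx"]@np.array([q[0],-q[1],-q[2]]); return (u[:2]/u[2]).T
def ray(c,uv,z,info=None):
    i=info or imaging.camera_info(c); uv=np.atleast_2d(uv).astype(float)
    d=np.linalg.inv(i["mtx"])@np.c_[uv,np.ones(len(uv))].T; d=np.array([d[0],-d[1],-d[2]])
    E=np.linalg.inv(i["extrinsics"]); D=(E[:3,:3]@d).T; o=E[:3,3]
    return o+D*((z-o[2])/D[:,2])[:,None]
def marks(c,ls):
    E=np.linalg.inv(imaging.camera_info(c)["extrinsics"])
    for l in ls:
        for d in mark_of(l,c)[:2]: print(c,l,round(d["score"],2),np.round((E@np.r_[d["point"],1])[:3],4))
E
python3 - <<'E'
from h import *
s,p,R=pose(); i=imaging.camera_info("wrist"); E=np.linalg.inv(i["extrinsics"])
print("cam in tool",R.T@(E[:3,3]-p),"look dir tool",R.T@(-E[:3,2]), "cam x",R.T@E[:3,0])
go(0.50,-0.13,0.26,-5.5)
E
```

```text
cam in tool [ 0.00056936 -0.14139681  0.06944596] look dir tool [-7.45457234e-04  9.61920193e-01 -2.73329446e-01] cam x [ 9.99999718e-01  7.42638418e-04 -1.13775278e-04]
t 0.95 p [ 0.2364 -0.5786  0.2313] az -67.78 tilt 0.0 F [ 0.1  0.5 -0.2] j [-1.19  0.35  1.63  0.    1.16 -0.  ]
units xyz [-7.89  -0.717 10.342] spin -12.456
```

```bash
python3 -c "
from h import *
go(0.53,-0.24,0.26,-5.5)"
```

```text
t 0.95 p [ 0.2364 -0.5786  0.2313] az -67.78 tilt 0.0 F [ 0.1  0.5 -0.2] j [-1.19  0.35  1.63  0.    1.16 -0.  ]
units xyz [-5.06  -0.717  9.997] spin -12.456
```

Call:
arm_command --rows '[{"x":-5.06,"y":-0.72,"z":10.0,"spin":-12.46},{"x":-5.06,"y":-0.72,"z":10.0,"spin":-12.46},{"x":-5.06,"y":-0.72,"z":10.0,"spin":-12.46},{"x":-5.06,"y":-0.72,"z":10.0,"spin":-12.46},{"x":-5.06,"y":-0.72,"z":10.0,"spin":-12.46},{"x":-5.06,"y":-0.72,"z":10.0,"spin":-12.46},{"x":-5.06,"y":-0.72,"z":10.0,"spin":-12.46},{"x":-5.06,"y":-0.72,"z":10.0,"spin":-12.46},{"x":-5.06,"y":-0.72,"z":10.0,"spin":-12.46},{"x":-5.06,"y":-0.72,"z":10.0,"spin":-12.46}]'

```text
t: 1.95
eef_pos: [0.5337, -0.2358, 0.2607]
eef_rot: [0.707, -0.706, 0.031, -0.033]
contact_force: [0.2, -1.1, -0.6]
opening: 1.001
```

Run:
```python
from h import *
s,p,R=pose(); print(p,s["qvel"].round(3),s["t"])
i=imaging.camera_info("wrist"); im=imaging.grab_frame("wrist"); np.savez("w1.npz",m=i["mtx"],e=i["extrinsics"])
cv2.imwrite("pics/w1.png",im[...,::-1])
marks("wrist",["slideway","pocket","guard_edge","knob_bar"])
go()
```

```text
[ 0.53372393 -0.23579965  0.26068086] [-0.075 -0.012  0.034 -0.045  0.003 -0.074] 1.95
wrist slideway 0.85 [ 0.5366 -0.1162  0.0137]
wrist guard_edge 0.73 [ 3.787e-01 -4.284e-01  3.000e-04]
wrist guard_edge 0.7 [ 0.5319 -0.1656  0.0523]
wrist knob_bar 0.78 [ 0.5273 -0.2619  0.0854]
t 2.2 p [ 0.5294 -0.2407  0.2599] az -5.54 tilt 0.03 F [ 0.1 -0.2 -0.1] j [-0.43  0.26  1.7  -0.    1.18 -0.33]
units xyz [0. 0. 0.] spin 0.0
```

View pics/w1.png

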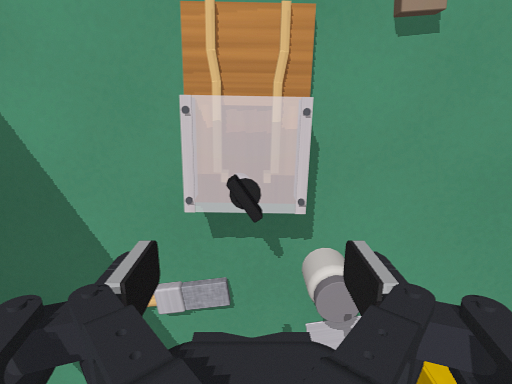

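Run:
```python
from h import *
i=imaging.camera_info("wrist"); im=imaging.grab_frame("wrist"); np.savez("w2.npz",m=i["mtx"],e=i["extrinsics"])
cv2.imwrite("pics/w2.png",im[...,::-1])
marks("wrist",["slideway","guard_edge","knob_bar"])
cv2.imwrite("pics/w2z.png",cv2.resize(im[0:225,170:325,::-1],None,fx=2.6,fy=2.6,interpolation=3))
```

```text
wrist slideway 0.8 [ 0.5369 -0.1115  0.0164]
wrist guard_edge 0.95 [ 0.5384 -0.1624  0.0499]
wrist knob_bar 0.78 [ 0.5281 -0.2622  0.0812]
```

View pics/w2z.png

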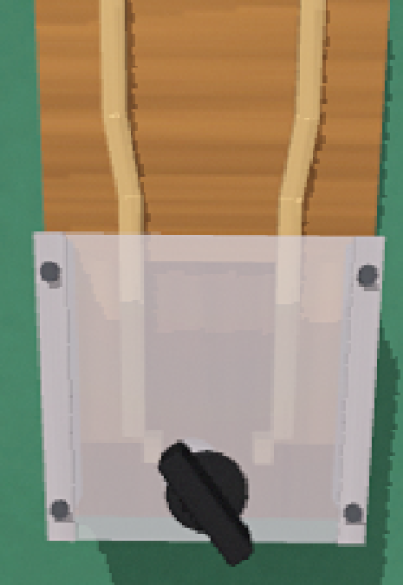

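Run:
```python
from h import *
d=np.load("w2.npz"); I={"mtx":d["m"],"extrinsics":d["e"]}
f=lambda l,z:ray("wrist",np.array(l)/2.6+[170,0],z,I)
g=f([(34,232),(384,237),(364,545),(48,540)],.062); print(g.round(4))
m=lambda a,b:(a+b)/2
near=m(g[0],g[1]);far=m(g[3],g[2]); v=far-near; print("near",near,"far",far,np.linalg.norm(v),np.degrees(np.arctan2(v[1],v[0])), "w",np.linalg.norm(g[0]-g[1]),np.linalg.norm(g[2]-g[3]))
w=g[0]-g[1]; print("cross az",np.degrees(np.arctan2(w[1],w[0])))
k=f([(106,115),(315,118),(130,196),(292,198)],.024); a=m(k[0],k[1]);b=m(k[2],k[3]); print("slideway",a,"kink2",b,np.linalg.norm(b-a)); print(k.round(4))
w=k[1]-k[0];print(np.degrees(np.arctan2(w[1],w[0])))
p=f([(145,262),(277,263)],.016); print(p, m(p[0],p[1]))
v=far-a; print("axis slide->guardfar",np.degrees(np.arctan2(v[1],v[0])))
kb=f([(178,447),(241,560)],.096); v=kb[1]-kb[0];print("knob",m(kb[0],kb[1]),np.linalg.norm(v),np.degrees(np.arctan2(v[1],v[0])))
```

```text
[[ 0.4671 -0.1524  0.062 ]
 [ 0.606  -0.1678  0.062 ]
 [ 0.5921 -0.2973  0.062 ]
 [ 0.453  -0.2815  0.062 ]]
near [ 0.53652674 -0.16011869  0.062     ] far [ 0.52255084 -0.28936736  0.062     ] 0.13000209077953961 -96.17152223807324 w 0.13978744226992873 0.14005691359429925
cross az 173.67132099919334
slideway [ 0.54181723 -0.11096023  0.024     ] kink2 [ 0.53888823 -0.14324124  0.024     ] 0.032413621483398686
[[ 0.4974 -0.106   0.024 ]
 [ 0.5863 -0.1159  0.024 ]
 [ 0.5036 -0.1394  0.024 ]
 [ 0.5742 -0.1471  0.024 ]]
-6.311778888206298
[[ 0.50616569 -0.16756043  0.016     ]
 [ 0.56624413 -0.17383713  0.016     ]] [ 0.53620491 -0.17069878  0.016     ]
axis slide->guardfar -96.16355086877904
knob [ 0.52707506 -0.26211192  0.096     ] 0.05253732173832837 -67.42669456254669
```

```bash
python3 -c "
from h import *
go(0.57,0.366,0.22,90)"
```

```text
t 2.4 p [ 0.5295 -0.2408  0.2601] az -5.57 tilt 0.01 F [-0.5  0.7 -0.5] j [-0.43  0.26  1.7  -0.    1.18 -0.33]
units xyz [-0.465  1.002 15.198] spin -19.115
```

Call:
arm_command --rows '[{"x":-0.47,"y":1.0,"z":15.2,"spin":-19.1},{"x":-0.47,"y":1.0,"z":15.2,"spin":-19.1},{"x":-0.47,"y":1.0,"z":15.2,"spin":-19.1},{"x":-0.47,"y":1.0,"z":15.2,"spin":-19.1},{"x":-0.47,"y":1.0,"z":15.2,"spin":-19.1},{"x":-0.47,"y":1.0,"z":15.2,"spin":-19.1},{"x":-0.47,"y":1.0,"z":15.2,"spin":-19.1},{"x":-0.47,"y":1.0,"z":15.2,"spin":-19.1},{"x":-0.47,"y":1.0,"z":15.2,"spin":-19.1},{"x":-0.47,"y":1.0,"z":15.2,"spin":-19.1}]'

```text
t: 3.4
eef_pos: [0.5624, 0.2594, 0.2273]
eef_rot: [-0.539, 0.539, 0.458, -0.458]
contact_force: [1.4, -0.9, 0.5]
opening: 1.002
```

```bash
python3 -c "
from h import *
go(0.57,0.366,0.22,90)"
```

```text
t 3.4 p [0.5624 0.2594 0.2273] az 80.76 tilt 0.02 F [ 1.4 -0.9  0.5] j [ 0.43  0.35  1.65 -0.    1.14 -0.98]
units xyz [2.661 0.183 0.241] spin -1.847
```

Call:
arm_command --rows '[{"x":2.66,"y":0.18,"z":0.24,"spin":-1.85},{"x":2.66,"y":0.18,"z":0.24,"spin":-1.85},{"x":2.66,"y":0.18,"z":0.24,"spin":-1.85},{"x":2.66,"y":0.18,"z":0.24,"spin":-1.85},{"x":2.66,"y":0.18,"z":0.24,"spin":-1.85}]'

```text
t: 3.9
eef_pos: [0.5706, 0.363, 0.2199]
eef_rot: [-0.501, 0.502, 0.498, -0.499]
contact_force: [0.4, 0.0, -0.4]
opening: 1.0
```

Run:
```python
from h import *
i=imaging.camera_info("wrist"); im=imaging.grab_frame("wrist"); np.savez("w3.npz",m=i["mtx"],e=i["extrinsics"])
cv2.imwrite("pics/w3.png",im[...,::-1])
marks("wrist",["tile_center","square_center"])
u=pix("wrist",[0.509,.366,.05])[0]; print(u); a,b=int(u[0]),int(u[1])
y0=max(0,b-75);x0=max(0,a-75); print(x0,y0)
cv2.imwrite("pics/w3z.png",cv2.resize(im[y0:y0+150,x0:x0+150,::-1],None,fx=4,fy=4,interpolation=3)); go()
```

```text
wrist tile_center 0.68 [0.5092 0.3666 0.0433]
[254.48228977 109.73496473]
179 34
t 4.05 p [0.5709 0.3627 0.2204] az 89.6 tilt 0.01 F [-0.6  0.2 -0.4] j [ 0.56  0.44  1.52 -0.    1.18 -1.  ]
units xyz [0. 0. 0.] spin 0.0
```

View pics/w3z.png

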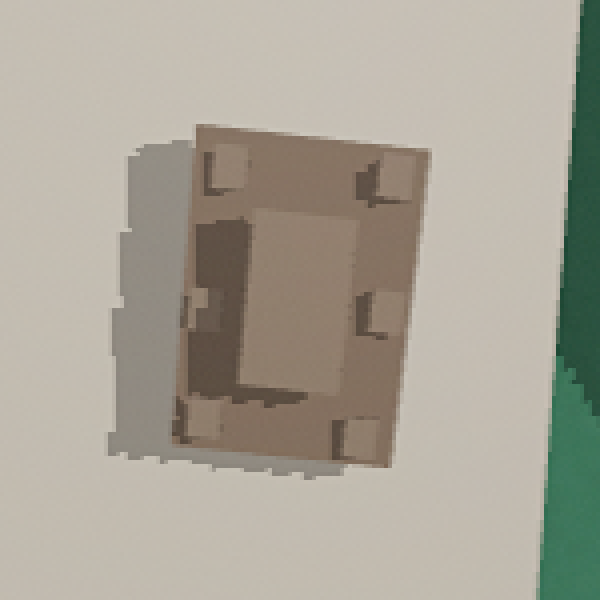

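View pics/w3.png

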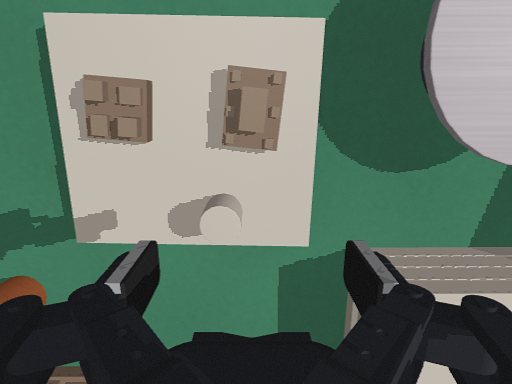

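Run:
```python
from h import *
d=np.load("w3.npz"); I={"mtx":d["m"],"extrinsics":d["e"]}
for l,z in (([(196,124),(431,150),(391,467),(172,443)],.048),([(252,208),(358,218),(340,395),(238,383)],.062)):
    g=ray("wrist",np.array(l)/4+[179,34],z,I); print(g.mean(0).round(4))
    for a,b in ((0,1),(3,2),(0,3),(1,2)):
        v=g[b]-g[a]; print(np.linalg.norm(v).round(4),np.degrees(np.arctan2(v[1],v[0])).round(1))
```

```text
[0.5082 0.365  0.048 ]
0.0556 83.7
0.0555 83.4
0.0751 -6.1
0.0754 -6.3
[0.5082 0.3648 0.062 ]
0.0243 84.5
0.0243 83.0
0.0395 -5.6
0.0401 -5.6
```

```bash
python3 -c "
from h import *
go(0.5082,0.3649,0.10,83.8)"
```

```text
t 4.05 p [0.5709 0.3627 0.2204] az 89.6 tilt 0.01 F [-0.6  0.2 -0.4] j [ 0.56  0.44  1.52 -0.    1.18 -1.  ]
units xyz [0.045 3.01  1.568] spin 1.16
```

Call:
arm_command --rows '[{"x":0.05,"y":1.0,"z":1.2,"spin":1.16},{"x":0.05,"y":2.0,"z":1.57,"spin":1.16},{"x":0.05,"y":3.0,"z":1.57,"spin":1.16},{"x":0.05,"y":3.0,"z":1.57,"spin":1.16},{"x":0.05,"y":3.0,"z":1.57,"spin":1.16},{"x":0.05,"y":3.0,"z":1.57,"spin":1.16}]' --jaw 60

```text
t: 4.65
eef_pos: [0.5099, 0.3674, 0.1027]
eef_rot: [-0.526, 0.526, 0.474, -0.471]
contact_force: [1.2, 0.3, -0.3]
opening: 0.697
```

```bash
python3 -c "
from h import *
go(0.5082,0.3649,0.0515,83.8)"
```

```text
t 4.65 p [0.5099 0.3674 0.1027] az 83.86 tilt 0.22 F [ 1.2  0.3 -0.3] j [ 0.62  0.5   1.73 -0.    0.91 -0.84]
units xyz [-0.069  1.28   0.04 ] spin 0.012
```

Call:
arm_command --rows '[{"x":-0.05,"y":0.3,"z":0.03},{"x":-0.05,"y":0.6,"z":0.03},{"x":-0.05,"y":0.9,"z":0.03},{"x":-0.05,"y":1.15,"z":0.03},{"x":-0.05,"y":1.15,"z":0.03},{"x":-0.05,"y":1.15,"z":0.03}]'

```text
schema error: expected keys x, y, z, spin
```

```bash
python3 -c "
from h import *
go(0.5082,0.3649,0.0515,83.8)"
```

```text
t 4.65 p [0.5099 0.3674 0.1027] az 83.86 tilt 0.22 F [ 1.2  0.3 -0.3] j [ 0.62  0.5   1.73 -0.    0.91 -0.84]
units xyz [-0.069  1.28   0.04 ] spin 0.012
```

Call:
arm_command --rows '[{"x":-0.05,"y":0.3,"z":0.03,"spin":0},{"x":-0.05,"y":0.6,"z":0.03,"spin":0},{"x":-0.05,"y":0.9,"z":0.03,"spin":0},{"x":-0.05,"y":1.15,"z":0.03,"spin":0},{"x":-0.05,"y":1.15,"z":0.03,"spin":0},{"x":-0.05,"y":1.15,"z":0.03,"spin":0}]'

```text
t: 5.25
eef_pos: [0.5062, 0.3648, 0.0535]
eef_rot: [0.526, -0.526, -0.472, 0.473]
contact_force: [0.1, -0.0, 0.3]
opening: 0.701
```

```bash
python3 -c "
from h import *
go(0.5082,0.3649,0.0515,83.8)"
```

```text
t 5.25 p [0.5062 0.3648 0.0535] az 83.92 tilt 0.05 F [ 0.1 -0.   0.3] j [ 0.62  0.56  1.76  0.    0.82 -0.84]
units xyz [ 0.008  0.051 -0.05 ] spin 0.023
```

Call:
arm_command --rows '[{"x":0.01,"y":0.04,"z":-0.05,"spin":0},{"x":0.01,"y":0.04,"z":-0.05,"spin":0}]'

```text
t: 5.45
eef_pos: [0.5089, 0.3654, 0.0528]
eef_rot: [-0.526, 0.526, 0.473, -0.472]
contact_force: [-0.2, 1.4, 0.4]
opening: 0.7
```

Call:
arm_command --rows '[{"x":0,"y":0,"z":0,"spin":0},{"x":0,"y":0,"z":0,"spin":0},{"x":0,"y":0,"z":0,"spin":0},{"x":0,"y":0,"z":0,"spin":0},{"x":0,"y":0,"z":0,"spin":0},{"x":0,"y":0,"z":0,"spin":0}]' --jaw 10

```text
t: 6.05
eef_pos: [0.5086, 0.3653, 0.053]
eef_rot: [-0.526, 0.526, 0.473, -0.473]
contact_force: [-1.0, -0.3, 6.2]
opening: 0.257
```

```bash
python3 -c "
from h import *
go(0.5082,0.3649,0.0515,83.8);print(sensors.sense()['opening'])"
```

```text
t 6.05 p [0.5086 0.3653 0.053 ] az 83.92 tilt 0.04 F [-1.  -0.3  6.2] j [ 0.62  0.56  1.76 -0.    0.82 -0.84]
units xyz [-0.01   0.037  0.008] spin 0.024
0.256934790236832
```

Call:
arm_command --rows '[{"x":0,"y":0,"z":0,"spin":0},{"x":0,"y":-0.2,"z":0,"spin":0},{"x":0,"y":-0.5,"z":0,"spin":0},{"x":0,"y":-1.0,"z":0,"spin":0},{"x":0,"y":-1.8,"z":0,"spin":0},{"x":0,"y":-2.6,"z":0,"spin":0},{"x":0,"y":-3.0,"z":0,"spin":0},{"x":0,"y":-3.0,"z":0,"spin":0}]'

```text
t: 6.85
eef_pos: [0.5098, 0.3661, 0.176]
eef_rot: [-0.526, 0.526, 0.475, -0.471]
contact_force: [0.4, 0.4, -2.2]
opening: 0.259
```

Run:
```python
from h import *
im=imaging.grab_frame("wrist"); im2=imaging.grab_frame("scene")
cv2.imwrite("pics/w4.png",np.hstack([cv2.resize(im[150:384,:,::-1],(512,234)),cv2.resize(im2[90:200,260:395,::-1],(287,234))]))
go(0.5405,-0.1020,0.10,-6.25);print(sensors.sense()['opening'])
```

```text
t 6.95 p [0.5082 0.3649 0.1725] az 83.91 tilt 0.01 F [-0.7  0.1 -2.3] j [ 0.62  0.41  1.69 -0.    1.04 -0.84]
units xyz [-11.521   1.812  -2.041] spin 18.033
0.2580685447394018
```

View pics/w4.png

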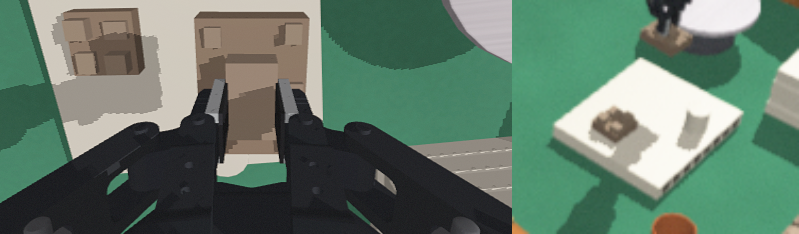

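Run:
```python
from h import *
go(0.5422,-0.1074,0.13,-6.25)
```

```text
t 6.95 p [0.5082 0.3649 0.1725] az 83.91 tilt 0.01 F [-0.7  0.1 -2.3] j [ 0.62  0.41  1.69 -0.    1.04 -0.84]
units xyz [-11.651   1.062  -2.097] spin 18.033
```

Call:
arm_command --rows '[{"x":-0.5,"y":0,"z":0,"spin":0.8},{"x":-1.5,"y":0,"z":0,"spin":2.5},{"x":-2.7,"y":0,"z":-0.2,"spin":4.2},{"x":-3.9,"y":0,"z":-0.5,"spin":5.9},{"x":-5.1,"y":0,"z":-0.8,"spin":7.6},{"x":-6.3,"y":0,"z":-1.1,"spin":9.3},{"x":-7.5,"y":0,"z":-1.4,"spin":11.0},{"x":-8.7,"y":0.2,"z":-1.7,"spin":12.7},{"x":-9.9,"y":0.5,"z":-1.9,"spin":14.4},{"x":-10.8,"y":0.8,"z":-2.1,"spin":16.1}]'

```text
t: 7.95
eef_pos: [0.5449, -0.076, 0.1388]
eef_rot: [0.707, -0.707, -0.018, 0.019]
contact_force: [0.8, -0.0, -1.7]
opening: 0.26
```

Run:
```python
from h import *
go(0.5422,-0.1074,0.10,-6.25)
```

```text
t 7.95 p [ 0.5449 -0.076   0.1388] az 3.01 tilt 0.12 F [ 0.8 -0.  -1.7] j [-0.14  0.35  1.88 -0.    0.92 -0.19]
units xyz [-0.106  0.97  -0.781] spin 1.852
```

Call:
arm_command --rows '[{"x":-0.05,"y":0.3,"z":-0.5,"spin":1.0},{"x":-0.1,"y":0.6,"z":-0.78,"spin":1.85},{"x":-0.1,"y":0.97,"z":-0.78,"spin":1.85},{"x":-0.1,"y":0.97,"z":-0.78,"spin":1.85},{"x":-0.1,"y":0.97,"z":-0.78,"spin":1.85},{"x":-0.1,"y":0.97,"z":-0.78,"spin":1.85}]'

```text
t: 8.55
eef_pos: [0.5441, -0.1045, 0.1019]
eef_rot: [-0.706, 0.706, -0.036, 0.036]
contact_force: [0.0, -0.6, -1.5]
opening: 0.261
```

Run:
```python
from h import *
go(0.5422,-0.1074,0.040,-6.25)
```

```text
t 8.55 p [ 0.5441 -0.1045  0.1019] az -5.79 tilt 0.0 F [ 0.  -0.6 -1.5] j [-0.19  0.4   1.89  0.    0.84 -0.09]
units xyz [-0.04   1.547 -0.078] spin 0.091
```

Call:
arm_command --rows '[{"x":-0.04,"y":0.3,"z":-0.06,"spin":0.09},{"x":-0.04,"y":0.6,"z":-0.06,"spin":0.09},{"x":-0.04,"y":0.9,"z":-0.06,"spin":0.09},{"x":-0.04,"y":1.2,"z":-0.06,"spin":0.09},{"x":-0.04,"y":1.4,"z":-0.06,"spin":0.09},{"x":-0.04,"y":1.45,"z":-0.06,"spin":0.09},{"x":-0.04,"y":1.45,"z":-0.06,"spin":0.09}]'

```text
t: 9.25
eef_pos: [0.5419, -0.107, 0.0432]
eef_rot: [0.706, -0.706, 0.039, -0.038]
contact_force: [-0.7, -0.6, -2.2]
opening: 0.261
```

Run:
```python
from h import *
go(0.5422,-0.1074,0.038,-6.25)
im=imaging.grab_frame("wrist");cv2.imwrite("pics/w5.png",im[...,::-1])
```

```text
t 9.25 p [ 0.5419 -0.107   0.0432] az -6.28 tilt 0.05 F [-0.7 -0.6 -2.2] j [-0.2   0.49  1.92 -0.    0.73 -0.09]
units xyz [ 0.008  0.129 -0.01 ] spin -0.007
```

View pics/w5.png

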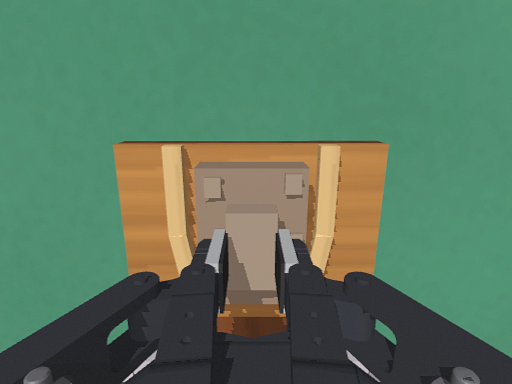

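Call:
arm_command --rows '[{"x":0,"y":0.04,"z":0,"spin":0},{"x":0,"y":0.08,"z":0,"spin":0},{"x":0,"y":0.11,"z":0,"spin":0},{"x":0,"y":0.11,"z":0,"spin":0}]'

```text
t: 9.7
eef_pos: [0.5421, -0.107, 0.0393]
eef_rot: [0.706, -0.706, 0.039, -0.039]
contact_force: [0.2, -0.1, -2.0]
opening: 0.263
```

Call:
arm_command --rows '[{"x":0,"y":0.02,"z":0,"spin":0},{"x":0,"y":0.03,"z":0,"spin":0},{"x":0,"y":0.03,"z":0,"spin":0}]'

```text
t: 10.0
eef_pos: [0.5422, -0.107, 0.039]
eef_rot: [-0.706, 0.706, -0.039, 0.039]
contact_force: [-2.8, 0.9, 9.5]
opening: 0.257
```

Contact with the deck. Release and rise.

Call:
arm_command --rows '[{"x":0,"y":0,"z":0,"spin":0},{"x":0,"y":0,"z":0,"spin":0},{"x":0,"y":0,"z":0,"spin":0},{"x":0,"y":0,"z":0,"spin":0}]' --jaw 45

```text
t: 10.4
eef_pos: [0.5422, -0.107, 0.038]
eef_rot: [0.706, -0.706, 0.039, -0.039]
contact_force: [-0.3, 0.3, 0.2]
opening: 0.528
```

Call:
arm_command --rows '[{"x":0,"y":-0.5,"z":0,"spin":0},{"x":0,"y":-1.2,"z":0,"spin":0},{"x":0,"y":-2.2,"z":0.4,"spin":0},{"x":0,"y":-3.0,"z":0.8,"spin":0},{"x":0,"y":-3.5,"z":1.2,"spin":0},{"x":0,"y":-3.5,"z":1.2,"spin":0},{"x":0,"y":-3.5,"z":1.2,"spin":0}]'

```text
t: 11.1
eef_pos: [0.5474, -0.0592, 0.178]
eef_rot: [-0.706, 0.706, -0.038, 0.039]
contact_force: [-0.7, 0.3, -0.5]
opening: 0.529
```

Run:
```python
from h import *
go(0.5422,-0.1074,0.10,-6.25)
i=imaging.camera_info("wrist"); im=imaging.grab_frame("wrist");cv2.imwrite("pics/w6.png",im[...,::-1]); np.savez("w6.npz",m=i["mtx"],e=i["extrinsics"])
im=imaging.grab_frame("scene");cv2.imwrite("pics/s6.png",cv2.resize(im[170:260,180:300,::-1],None,fx=4,fy=4,interpolation=3))
marks("scene",["tile_center"])
```

```text
t 11.1 p [ 0.5474 -0.0592  0.178 ] az -6.23 tilt 0.03 F [-0.7  0.3 -0.5] j [-0.11  0.3   1.85 -0.    1.   -0.  ]
units xyz [ 0.002  1.95  -1.211] spin 0.004
scene tile_center 0.67 [ 0.5438 -0.1057  0.0278]
scene tile_center 0.59 [ 0.3791 -0.4254 -0.0104]
```

View pics/w6.png

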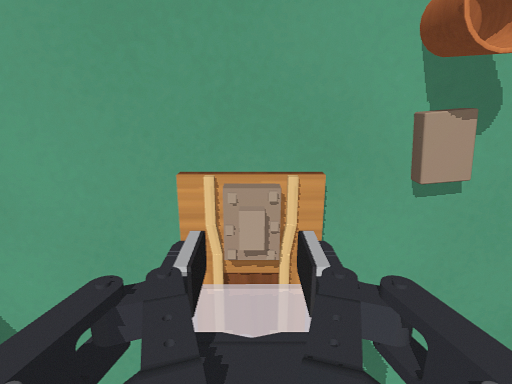

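View pics/s6.png

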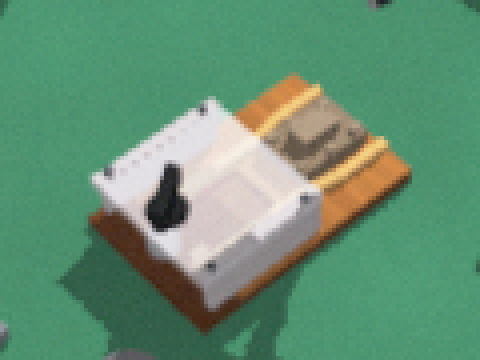

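Run:
```python
from h import *
go(0.5483,-0.0518,0.14,-6.25)
```

```text
t 11.25 p [ 0.5465 -0.0597  0.1767] az -6.31 tilt 0.13 F [-0.8 -0.5 -0.2] j [-0.11  0.3   1.85 -0.    1.   -0.  ]
units xyz [0.026 0.918 0.202] spin -0.011
```

Call:
arm_command --rows '[{"x":0.03,"y":0.9,"z":0.2,"spin":0},{"x":0.03,"y":0.9,"z":0.2,"spin":0},{"x":0.03,"y":0.9,"z":0.2,"spin":0},{"x":0.03,"y":0.9,"z":0.2,"spin":0}]' --jaw 18

```text
t: 11.65
eef_pos: [0.5497, -0.0519, 0.1426]
eef_rot: [-0.706, 0.706, -0.039, 0.039]
contact_force: [-0.1, 0.1, -0.3]
opening: 0.213
```

```bash
python3 -c "
from h import *
go(); s=sensors.sense(); print(s['qvel'].round(2))"
```

```text
t 11.65 p [ 0.5497 -0.0519  0.1426] az -6.3 tilt 0.01 F [-0.1  0.1 -0.3] j [-0.1   0.34  1.87 -0.    0.93  0.01]
units xyz [0. 0. 0.] spin 0.0
[ 0.   -0.01 -0.01  0.   -0.01  0.  ]
```

Call:
arm_command --rows '[{"x":0,"y":0,"z":-1.25,"spin":0}]'

```text
t: 11.75
eef_pos: [0.5454, -0.0985, 0.1432]
eef_rot: [0.707, -0.706, 0.037, -0.038]
contact_force: [0.7, -1.7, 1.1]
opening: 0.214
```

```bash
python3 -c "
from h import *
go(); s=sensors.sense(); print(s['qvel'].round(2))"
```

```text
t 11.75 p [ 0.5454 -0.0985  0.1432] az -6.04 tilt 0.13 F [ 0.7 -1.7  1.1] j [-0.18  0.35  1.87  0.    0.93 -0.08]
units xyz [0. 0. 0.] spin 0.0
[-0.98  0.02 -0.04 -0.04  0.01 -0.98]
```

Call:
arm_command --rows '[{"x":0,"y":0,"z":-1.0,"spin":0}]'

```text
t: 11.85
eef_pos: [0.5402, -0.1421, 0.1434]
eef_rot: [-0.706, 0.706, -0.037, 0.039]
contact_force: [0.5, 0.3, -0.3]
opening: 0.208
```

```bash
python3 -c "
from h import *
go(); s=sensors.sense(); print(s['qvel'].round(2))"
```

```text
t 11.85 p [ 0.5402 -0.1421  0.1434] az -6.15 tilt 0.12 F [ 0.5  0.3 -0.3] j [-0.26  0.35  1.86 -0.    0.93 -0.15]
units xyz [0. 0. 0.] spin 0.0
[-0.73  0.06 -0.1   0.01  0.03 -0.7 ]
```

Call:
arm_command --rows '[{"x":0,"y":0,"z":0,"spin":0}]'

```text
t: 11.95
eef_pos: [0.5399, -0.1451, 0.1435]
eef_rot: [-0.705, 0.707, -0.039, 0.041]
contact_force: [0.1, 0.4, 0.6]
opening: 0.207
```

```bash
python3 -c "
from h import *
go(); s=sensors.sense(); print(s['qvel'].round(2))"
```

```text
t 11.95 p [ 0.5399 -0.1451  0.1435] az -6.45 tilt 0.15 F [0.1 0.4 0.6] j [-0.26  0.35  1.86 -0.    0.93 -0.15]
units xyz [0. 0. 0.] spin 0.0
[ 0.05 -0.    0.01  0.03 -0.    0.07]
```

Call:
arm_command --rows '[{"x":0,"y":0,"z":0,"spin":0}]'

```text
t: 12.05
eef_pos: [0.5399, -0.1421, 0.1431]
eef_rot: [-0.706, 0.706, -0.039, 0.04]
contact_force: [-0.0, 0.1, -0.1]
opening: 0.211
```

```bash
python3 -c "
from h import *
go(); s=sensors.sense(); print(s['qvel'].round(2))"
```

```text
t 12.05 p [ 0.5399 -0.1421  0.1431] az -6.42 tilt 0.08 F [-0.   0.1 -0.1] j [-0.26  0.35  1.86  0.    0.93 -0.15]
units xyz [0. 0. 0.] spin 0.0
[ 0.03 -0.    0.01  0.01 -0.    0.01]
```

```bash
cat > samp.py <<'E'
from h import *
u=np.array([-0.1089,-0.9940]); S=np.array([.5417,-.1124])
for k in range(4):
    s,p,R=pose(); J=s["qvel"]; print(round(s["t"],3),"s",((p[:2]-S)@u*1000).round(2),"lat",round(float((p[:2]-S)@[.994,-.1089])*1000,2),"v",(-J[0]*.55).round(3))
    if k<3: imaging.grab_frame("top")
E
python3 samp.py
```

```text
12.05 s 29.68 lat 1.49 v -0.017
12.1 s 28.81 lat 1.34 v -0.012
12.15 s 28.29 lat 1.29 v -0.009
12.2 s 27.98 lat 1.21 v -0.005
```

Call:
arm_command --rows '[{"x":0,"y":0,"z":1.25,"spin":0},{"x":0,"y":0,"z":2.5,"spin":0}]'

```text
t: 12.4
eef_pos: [0.5508, -0.0405, 0.1424]
eef_rot: [0.706, -0.706, 0.039, -0.04]
contact_force: [1.2, -0.2, 0.5]
opening: 0.211
```

```bash
python3 samp.py
```

```text
12.4 s -72.5 lat 1.16 v -0.517
12.45 s -79.63 lat 0.79 v 0.038
12.5 s -77.01 lat 0.86 v 0.037
12.55 s -74.92 lat 0.9 v 0.029
```

Call:
arm_command --rows '[{"x":0,"y":0,"z":-1.25,"spin":0}]'

```text
t: 12.65
eef_pos: [0.5461, -0.0869, 0.1423]
eef_rot: [0.707, -0.706, 0.036, -0.036]
contact_force: [0.7, -1.3, -0.5]
opening: 0.213
```

```bash
python3 samp.py
```

```text
12.65 s -25.86 lat 1.62 v 0.553
12.7 s -16.81 lat 1.26 v -0.013
12.75 s -18.28 lat 1.08 v -0.02
12.8 s -19.61 lat 0.98 v -0.016
```

Call:
arm_command --rows '[{"x":0,"y":0,"z":-1.25,"spin":0},{"x":0,"y":0,"z":-0.4,"spin":0}]'

```text
t: 13.0
eef_pos: [0.5425, -0.117, 0.1424]
eef_rot: [-0.705, 0.707, -0.042, 0.043]
contact_force: [0.6, 1.9, 0.5]
opening: 0.21
```

```bash
python3 samp.py
```

```text
13.0 s 4.46 lat 1.34 v -0.426
13.05 s -4.12 lat 0.78 v -0.028
13.1 s -4.91 lat 0.68 v -0.013
13.15 s -5.24 lat 0.79 v -0.01
```

Run:
```python
from h import *
u=np.array([-0.1089,-0.9940]); S=np.array([.5417,-.1124])
t=S+u*.030
go(t[0],t[1],0.057,-6.25)
```

```text
t 13.15 p [ 0.5431 -0.1073  0.1421] az -6.36 tilt 0.03 F [ 0.6 -0.2  0.4] j [-0.2   0.35  1.87  0.    0.93 -0.09]
units xyz [-0.018  2.127 -0.882] spin -0.021
```

Call:
arm_command --rows '[{"x":-0.02,"y":0.6,"z":-0.4,"spin":-0.02},{"x":-0.02,"y":1.2,"z":-0.7,"spin":-0.02},{"x":-0.02,"y":1.8,"z":-0.88,"spin":-0.02},{"x":-0.02,"y":2.13,"z":-0.88,"spin":-0.02},{"x":-0.02,"y":2.13,"z":-0.88,"spin":-0.02},{"x":-0.02,"y":2.13,"z":-0.88,"spin":-0.02}]'

```text
t: 13.75
eef_pos: [0.539, -0.1415, 0.0573]
eef_rot: [0.706, -0.706, 0.038, -0.038]
contact_force: [0.2, -0.3, 0.3]
opening: 0.208
```

Call:
arm_command --rows '[{"x":0,"y":0,"z":-0.03,"spin":0},{"x":0,"y":0,"z":-0.06,"spin":0},{"x":0,"y":0,"z":-0.08,"spin":0}]'

```text
t: 14.05
eef_pos: [0.5388, -0.1453, 0.0577]
eef_rot: [-0.706, 0.706, -0.038, 0.039]
contact_force: [0.7, 0.4, 0.5]
opening: 0.206
```

```bash
python3 -c "
from h import *
go()
exec(open('samp.py').read().replace('range(4)','range(1)'))"
```

```text
t 14.05 p [ 0.5388 -0.1453  0.0577] az -6.17 tilt 0.07 F [0.7 0.4 0.5] j [-0.27  0.47  1.91  0.    0.76 -0.16]
units xyz [0. 0. 0.] spin 0.0
14.05 s 32.99 lat 0.71 v 0.009
```

Call:
arm_command --rows '[{"x":0,"y":0,"z":-0.02,"spin":0},{"x":0,"y":0,"z":-0.04,"spin":0},{"x":0,"y":0,"z":-0.05,"spin":0}]'

```text
t: 14.4
eef_pos: [0.5381, -0.1473, 0.0569]
eef_rot: [0.706, -0.706, 0.038, -0.038]
contact_force: [0.2, 0.5, 0.3]
opening: 0.212
```

Call:
arm_command --rows '[{"x":0,"y":0,"z":-0.02,"spin":0},{"x":0,"y":0,"z":-0.04,"spin":0}]'

```text
t: 14.6
eef_pos: [0.5379, -0.1486, 0.0568]
eef_rot: [0.706, -0.706, 0.038, -0.038]
contact_force: [1.9, 6.0, 0.2]
opening: 0.21
```

Call:
arm_command --rows '[{"x":0,"y":0,"z":-0.02,"spin":0},{"x":0,"y":0,"z":-0.04,"spin":0}]'

```text
t: 14.8
eef_pos: [0.5379, -0.1488, 0.0568]
eef_rot: [0.707, -0.705, 0.039, -0.039]
contact_force: [2.9, 15.0, 1.4]
opening: 0.209
```

```bash
cat > T.py <<'E'
import sys
from h import *
u=np.array([-0.1089,-0.9940]); S=np.array([.5417,-.1124])
T=float(sys.argv[1])/1000; z=float(sys.argv[2])
t=S+u*T; s,p,R=pose(); print("T now",((p[:2]-S)@u*1000).round(2),"lat",round(float((p[:2]-S)@[.994,-.1089])*1000,2))
go(t[0],t[1],z,-6.25)
E
python3 T.py -64 0.022
```

```text
T now 36.6 lat 0.16
t 14.8 p [ 0.5379 -0.1488  0.0568] az -6.26 tilt 0.15 F [ 2.9 15.   1.4] j [-0.27  0.48  1.91  0.    0.76 -0.17]
units xyz [-0.004  0.877  2.513] spin -0.002
```

Call:
arm_command --rows '[{"x":0,"y":-0.1,"z":0.3,"spin":0},{"x":0,"y":-0.4,"z":1.2,"spin":0},{"x":0,"y":-0.4,"z":2.2,"spin":0},{"x":0,"y":-0.2,"z":2.6,"spin":0},{"x":0,"y":0.2,"z":2.6,"spin":0},{"x":0,"y":0.6,"z":2.6,"spin":0},{"x":0,"y":0.85,"z":2.6,"spin":0},{"x":0,"y":0.85,"z":2.6,"spin":0},{"x":0,"y":0.85,"z":2.6,"spin":0}]'

```text
t: 15.7
eef_pos: [0.5489, -0.0472, 0.0229]
eef_rot: [-0.706, 0.706, -0.038, 0.038]
contact_force: [-0.2, -0.4, 0.4]
opening: 0.209
```

```bash
python3 T.py -25 0.022
```

```text
T now -65.58 lat 0.11
t 15.7 p [ 0.5489 -0.0472  0.0229] az -6.2 tilt 0.02 F [-0.2 -0.4  0.4] j [-0.09  0.52  1.93 -0.    0.68  0.02]
units xyz [-0.004  0.022 -1.015] spin 0.009
```

Call:
arm_command --rows '[{"x":0,"y":0,"z":-0.1,"spin":0},{"x":0,"y":0,"z":-0.2,"spin":0},{"x":0,"y":0,"z":-0.3,"spin":0},{"x":0,"y":0,"z":-0.4,"spin":0},{"x":0,"y":0,"z":-0.5,"spin":0},{"x":0,"y":0,"z":-0.6,"spin":0},{"x":0,"y":0,"z":-0.7,"spin":0},{"x":0,"y":0,"z":-0.8,"spin":0},{"x":0,"y":0,"z":-0.9,"spin":0},{"x":0,"y":0,"z":-1.0,"spin":0}]'

```text
t: 16.7
eef_pos: [0.5446, -0.0871, 0.0229]
eef_rot: [0.706, -0.706, 0.038, -0.038]
contact_force: [-0.6, 1.7, 2.0]
opening: 0.209
```

```bash
python3 T.py 15 0.022
python3 - <<'E'
from h import *
im=imaging.grab_frame("scene");cv2.imwrite("pics/s7.png",cv2.resize(im[170:260,180:300,::-1],None,fx=4,fy=4,interpolation=3))
im=imaging.grab_frame("wrist");cv2.imwrite("pics/w7.png",im[...,::-1])
E
```

```text
T now -25.48 lat 0.12
t 16.7 p [ 0.5446 -0.0871  0.0229] az -6.19 tilt 0.0 F [-0.6  1.7  2. ] j [-0.16  0.52  1.93  0.    0.68 -0.05]
units xyz [-0.004  0.022 -1.012] spin 0.012
```

View pics/s7.png

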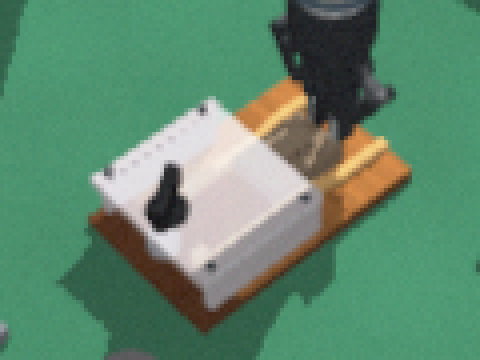

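View pics/w7.png

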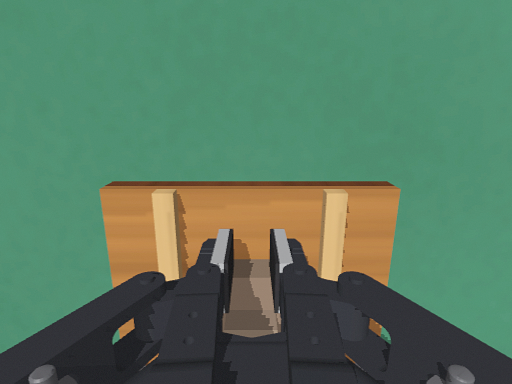

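Call:
arm_command --rows '[{"x":0,"y":0,"z":-0.1,"spin":0},{"x":0,"y":0,"z":-0.2,"spin":0}]'

```text
t: 17.0
eef_pos: [0.5437, -0.0949, 0.0228]
eef_rot: [0.706, -0.706, 0.038, -0.038]
contact_force: [-0.2, 0.8, -0.5]
opening: 0.212
```

Call:
arm_command --rows '[{"x":0,"y":0,"z":-0.1,"spin":0}]'

```text
t: 17.1
eef_pos: [0.5432, -0.099, 0.0228]
eef_rot: [-0.706, 0.706, -0.038, 0.038]
contact_force: [0.6, 1.9, 0.7]
opening: 0.211
```

Call:
arm_command --rows '[{"x":0,"y":0,"z":-0.1,"spin":0}]'

```text
t: 17.2
eef_pos: [0.5428, -0.103, 0.0228]
eef_rot: [-0.706, 0.706, -0.038, 0.038]
contact_force: [0.2, 0.5, -0.9]
opening: 0.212
```

Call:
arm_command --rows '[{"x":0,"y":0,"z":-0.1,"spin":0}]'

```text
t: 17.3
eef_pos: [0.5424, -0.107, 0.0228]
eef_rot: [-0.706, 0.706, -0.038, 0.038]
contact_force: [0.6, 2.0, 0.2]
opening: 0.209
```

Call:
arm_command --rows '[{"x":0,"y":0,"z":-0.1,"spin":0}]'

```text
t: 17.4
eef_pos: [0.542, -0.111, 0.0229]
eef_rot: [0.706, -0.706, 0.038, -0.038]
contact_force: [-0.6, 2.0, -0.6]
opening: 0.209
```

```bash
python3 T.py 15 0.022
```

```text
T now -1.47 lat 0.17
t 17.4 p [ 0.542  -0.111   0.0229] az -6.19 tilt 0.0 F [-0.6  2.  -0.6] j [-0.2   0.53  1.93  0.    0.69 -0.1 ]
units xyz [-0.005  0.022 -0.412] spin 0.012
```

Call:
arm_command --rows '[{"x":0,"y":0.03,"z":-0.1,"spin":0},{"x":0,"y":0.06,"z":-0.2,"spin":0},{"x":0,"y":0.06,"z":-0.3,"spin":0},{"x":0,"y":0.06,"z":-0.4,"spin":0},{"x":0,"y":0.06,"z":-0.5,"spin":0},{"x":0,"y":0.06,"z":-0.56,"spin":0},{"x":0,"y":0.06,"z":-0.56,"spin":0},{"x":0,"y":0.06,"z":-0.56,"spin":0}]'

```text
t: 18.2
eef_pos: [0.5396, -0.1331, 0.0204]
eef_rot: [-0.706, 0.706, -0.038, 0.038]
contact_force: [-0.2, -0.1, 0.9]
opening: 0.208
```

```bash
python3 T.py 21.5 0.02
python3 - <<'E'
from h import *
im=imaging.grab_frame("scene");cv2.imwrite("pics/s8.png",cv2.resize(im[170:260,180:300,::-1],None,fx=4,fy=4,interpolation=3))
im=imaging.grab_frame("top");cv2.imwrite("pics/t8.png",cv2.resize(im[150:245,240:355,::-1],None,fx=4,fy=4,interpolation=3))
E
```

```text
T now 20.78 lat 0.14
t 18.2 p [ 0.5396 -0.1331  0.0204] az -6.19 tilt 0.01 F [-0.2 -0.1  0.9] j [-0.24  0.53  1.92 -0.    0.68 -0.14]
units xyz [-0.003  0.01  -0.018] spin 0.011
```

View pics/s8.png

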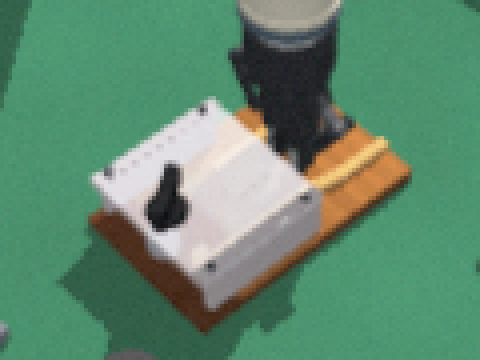

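View pics/t8.png

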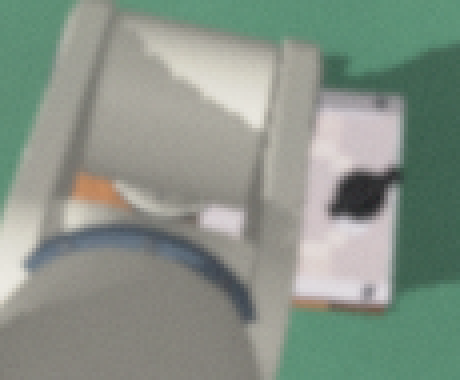

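Call:
arm_command --rows '[{"x":0,"y":0,"z":0.91,"spin":0},{"x":0,"y":0,"z":-0.34,"spin":0},{"x":0,"y":0,"z":0.91,"spin":0},{"x":0,"y":0,"z":0.91,"spin":0}]'

```text
t: 18.7
eef_pos: [0.5433, -0.0967, 0.0204]
eef_rot: [0.706, -0.706, 0.04, -0.039]
contact_force: [-1.2, 0.0, -1.0]
opening: 0.209
```

```bash
python3 T.py 21.5 0.02
python3 - <<'E'
from h import *
im=imaging.grab_frame("scene");cv2.imwrite("pics/s9.png",cv2.resize(im[170:260,180:300,::-1],None,fx=4,fy=4,interpolation=3))
marks("scene",["tile_center"])
E
```

```text
T now -15.82 lat -0.15
t 18.7 p [ 0.5433 -0.0967  0.0204] az -6.42 tilt 0.05 F [-1.2  0.  -1. ] j [-0.18  0.53  1.93  0.    0.68 -0.07]
units xyz [ 0.006  0.01  -0.933] spin -0.033
```

View pics/s9.png

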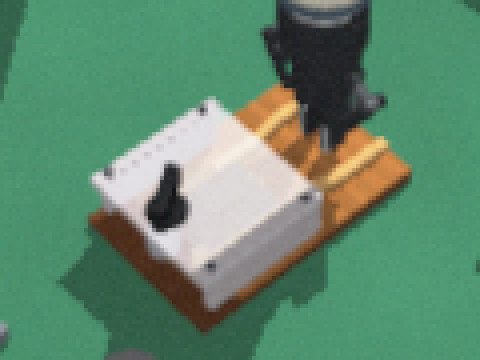

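```bash
python3 -c "
from h import *
go(.528,-.25,.24,-6.25)"
```

```text
t 18.8 p [ 0.5435 -0.0966  0.0204] az -6.14 tilt 0.01 F [0.8 0.2 0.5] j [-0.18  0.53  1.93 -0.    0.68 -0.07]
units xyz [ 0.025 -5.489 -3.855] spin 0.022
```

Call:
arm_command --rows '[{"x":0,"y":-1.0,"z":0,"spin":0},{"x":0,"y":-2.2,"z":0,"spin":0},{"x":0.02,"y":-3.4,"z":-0.3,"spin":0},{"x":0.02,"y":-4.3,"z":-1.1,"spin":0},{"x":0.02,"y":-5.0,"z":-2.1,"spin":0},{"x":0.02,"y":-5.5,"z":-3.1,"spin":0},{"x":0.02,"y":-5.5,"z":-3.85,"spin":0},{"x":0.02,"y":-5.5,"z":-3.85,"spin":0},{"x":0.02,"y":-5.5,"z":-3.85,"spin":0},{"x":0.02,"y":-5.5,"z":-3.85,"spin":0}]'

```text
t: 19.8
eef_pos: [0.5276, -0.2487, 0.2399]
eef_rot: [0.706, -0.706, 0.038, -0.037]
contact_force: [-0.3, -0.6, 0.2]
opening: 0.213
```

Run:
```python
from h import *
go()
i=imaging.camera_info("wrist"); im=imaging.grab_frame("wrist"); np.savez("w9.npz",m=i["mtx"],e=i["extrinsics"])
cv2.imwrite("pics/w9.png",im[...,::-1])
z=im[60:240,160:340,::-1].astype(np.float32); z=cv2.resize(z,None,fx=3.3,fy=3.3,interpolation=3)
cv2.imwrite("pics/w9z.png",z)
marks("wrist",["tile_center","knob_bar","guard_edge"])
```

```text
t 19.8 p [ 0.5276 -0.2487  0.2399] az -6.13 tilt 0.07 F [-0.3 -0.6  0.2] j [-0.44  0.28  1.71  0.    1.15 -0.34]
units xyz [0. 0. 0.] spin 0.0
wrist knob_bar 0.59 [ 0.5248 -0.2651  0.0811]
wrist guard_edge 0.76 [ 0.5351 -0.1604  0.052 ][ WARN:0@0.484] global loadsave.cpp:1063 imwrite_ Unsupported depth image for selected encoder is fallbacked to CV_8U.
```

View pics/w9z.png

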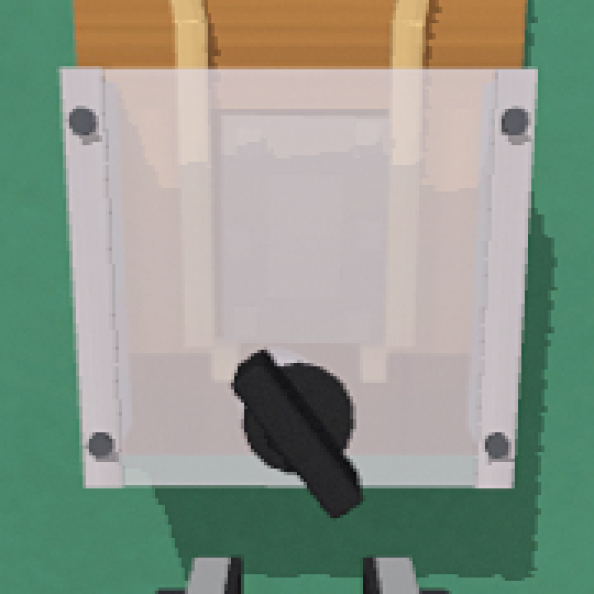

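Run:
```python
from h import *
d=np.load("w9.npz"); I={"mtx":d["m"],"extrinsics":d["e"]}
im=cv2.imread("pics/w9.png")[80:180,190:310]
z=cv2.resize(im,None,fx=6,fy=6,interpolation=3).astype(float)
g=np.clip((z-np.array([190,185,185]))*3+100,0,255)
lab=cv2.createCLAHE(6,(3,3)).apply(cv2.cvtColor(z.astype(np.uint8),6))
cv2.imwrite("pics/w9c.png",lab)
u=np.array([-0.1089,-0.9940]);n=np.array([.994,-.1089]);S=np.array([.5417,-.1124])-u*0.0003
def P(s,l,h): return np.r_[S+u*s+n*l,h]
for nm,(s0) in (("pocket",98),):
    pts=[P(98-38,-28,.028),P(98-38,28,.028),P(98+38,28,.028),P(98+38,-28,.028)]
    print("home slab",((pix("wrist",pts,I)-[190,80])*6).round(0).tolist())
    pts=[P(98-20,-12,.042),P(98-20,12,.042),P(98+20,12,.042),P(98+20,-12,.042)]
    print("home ridge",((pix("wrist",pts,I)-[190,80])*6).round(0).tolist())
    print("near edge deck",((pix("wrist",[P(58,-30,.016),P(58,30,.016)],I)-[190,80])*6).round(0).tolist())
    print("end of pocket floor+stops",((pix("wrist",[P(138,-30,.010),P(138,30,.01),P(138,-30,.030)],I)-[190,80])*6).round(0).tolist())
```

```text
home slab [[-2784.0, 7106.0], [3502.0, 7145.0], [1756.0, 7215.0], [-1047.0, 7198.0]]
home ridge [[-687.0, 7157.0], [1395.0, 7170.0], [1045.0, 7204.0], [-338.0, 7195.0]]
near edge deck [[-3118.0, 7094.0], [3839.0, 7137.0]]
end of pocket floor+stops [[-1125.0, 7195.0], [1834.0, 7213.0], [-1126.0, 7199.0]]
```

View pics/w9c.png

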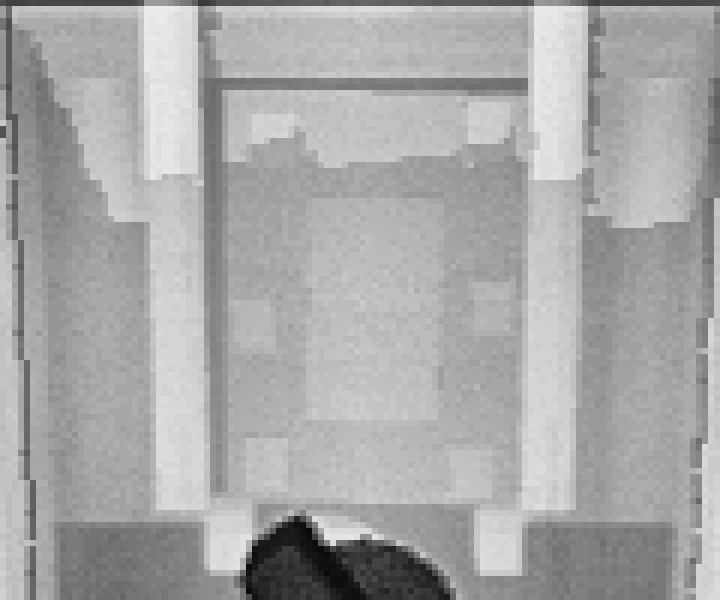

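Run:
```python
from h import *
d=np.load("w9.npz"); I={"mtx":d["m"],"extrinsics":d["e"]}
u=np.array([-0.1089,-0.9940]);n=np.array([.994,-.1089]);S=np.array([.5417,-.1124])-u*0.0003
def P(s,l,h): return np.r_[S+u*s/1000+n*l/1000,h]
f=lambda p:((pix("wrist",p,I)-[190,80])*6).round(0).tolist()
print("slab",f([P(60,-28,.028),P(60,28,.028),P(136,28,.028),P(136,-28,.028)]))
print("ridge",f([P(78,-12,.042),P(78,12,.042),P(118,12,.042),P(118,-12,.042)]))
print("edge",f([P(58,-30,.016),P(58,30,.016)]),"end",f([P(138,-30,.01),P(138,30,.01)]))
W=lambda uv,h:ray("wrist",np.array(uv)/6+[190,80],h,I)
for l,h in (([(310,198),(443,198),(438,420),(308,420)],.042),([(225,92),(527,92),(520,502),(222,495)],.028)):
  g=W(l,h); 
  print([(round(float((p[:2]-S)@u)*1000-98,1),round(float((p[:2]-S)@n)*1000,1)) for p in g])
```

```text
slab [[209.0, 86.0], [518.0, 86.0], [509.0, 501.0], [217.0, 500.0]]
ridge [[295.0, 191.0], [431.0, 191.0], [429.0, 417.0], [297.0, 417.0]]
edge [[203.0, 76.0], [524.0, 77.0]] end [[214.0, 493.0], [512.0, 494.0]]
[(-18.7, -9.3), (-18.8, 14.1), (20.5, 13.7), (20.5, -10.0)]
[(-36.9, -25.0), (-37.0, 29.6), (38.2, 30.2), (37.0, -27.0)]
```

Run:
```python
from h import *
d=np.load("w9.npz"); I={"mtx":d["m"],"extrinsics":d["e"]}
im=cv2.imread("pics/w9.png")[155:225,220:285].astype(float)
z=cv2.resize(np.clip(im*3,0,255),None,fx=9,fy=9,interpolation=3)
cv2.imwrite("pics/w9k.png",z)
u=np.array([-0.1089,-0.9940]);S=np.array([.5417,-.1124])-u*0.0003
K=S+u*.154; print(K)
for a in (-61,-67.4,-72):
  c,s=np.cos(np.radians(a)),np.sin(np.radians(a)); o=[]
  for l,w in ((-26,-6),(26,-6),(26,6),(-26,6)): o.append([K[0]+(l*c-w*s)/1000,K[1]+(l*s+w*c)/1000,.096])
  print(a,((pix("wrist",o,I)-[220,155])*9).round(0).tolist())
```

```text
[ 0.52496207 -0.2651778 ]
-61 [[81.0, 199.0], [364.0, 580.0], [455.0, 521.0], [174.0, 135.0]]
-67.4 [[101.0, 180.0], [338.0, 589.0], [436.0, 539.0], [201.0, 126.0]]
-72 [[117.0, 167.0], [319.0, 593.0], [420.0, 551.0], [222.0, 121.0]][ WARN:0@0.036] global loadsave.cpp:1063 imwrite_ Unsupported depth image for selected encoder is fallbacked to CV_8U.
```

View pics/w9k.png

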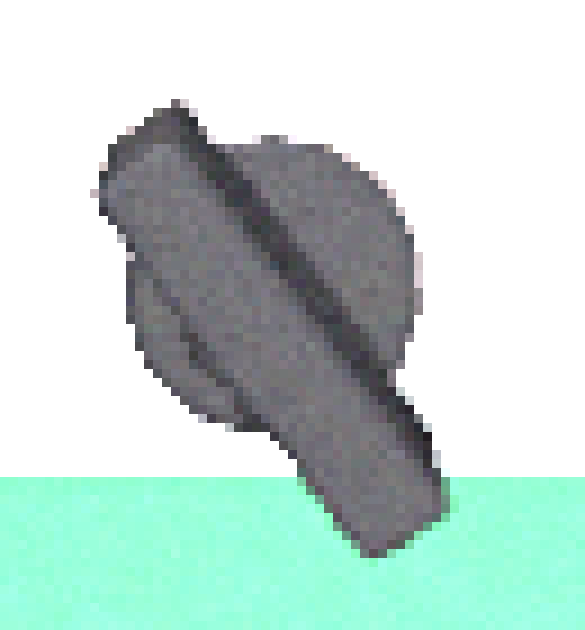

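```bash
python3 - <<'E'
from h import *
from scipy.optimize import least_squares
d=np.load("w9.npz"); I={"mtx":d["m"],"extrinsics":d["e"]}
im=cv2.imread("pics/w9.png")[155:225,220:285]
def rep(a,b,h=.096):
    g=ray("wrist",np.array([a,b])/9+[220,155],h,I); v=g[1]-g[0]
    print(((g[0]+g[1])/2).round(4),np.linalg.norm(v).round(4),np.degrees(np.arctan2(v[1],v[0])).round(1))
rep((142,172),(406,532))
# left long edge, and top-face right long edge
rep((103,205),(365,555)); rep((183,135),(445,505))
E
python3 - <<'E'
import cv2,numpy as np
im=cv2.imread("pics/w2.png")[160:230,225:285].astype(float)
cv2.imwrite("pics/w2k.png",cv2.resize(np.clip(im*3,0,255),None,fx=9,fy=9,interpolation=3).astype(np.uint8))
E
```

```text
[ 0.5256 -0.2644  0.096 ] 0.0487 -61.0
[ 0.521 -0.267  0.096] 0.0478 -60.7
[ 0.5302 -0.2614  0.096 ] 0.0493 -61.7
```

View pics/w2k.png

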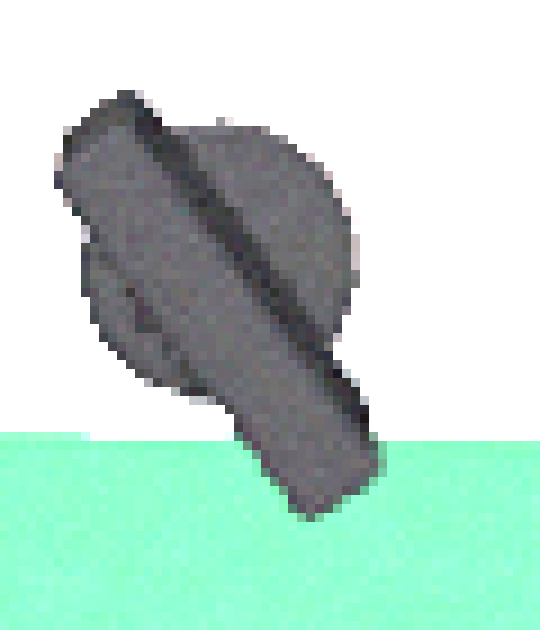

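```bash
python3 -c "
from h import *
go(.5253,-.2647,.13,29)"
```

```text
t 20.0 p [ 0.5279 -0.2489  0.2402] az -6.11 tilt 0.03 F [ 0.  -0.2 -0.9] j [-0.44  0.28  1.71  0.    1.15 -0.34]
units xyz [-0.022  2.756 -0.4  ] spin -7.021
```

Call:
arm_command --rows '[{"x":-0.02,"y":0.5,"z":-0.4,"spin":-1.6},{"x":-0.02,"y":1.1,"z":-0.4,"spin":-3.3},{"x":-0.02,"y":1.7,"z":-0.4,"spin":-5.0},{"x":-0.02,"y":2.3,"z":-0.4,"spin":-6.6},{"x":-0.02,"y":2.75,"z":-0.4,"spin":-7.02},{"x":-0.02,"y":2.75,"z":-0.4,"spin":-7.02},{"x":-0.02,"y":2.75,"z":-0.4,"spin":-7.02},{"x":-0.02,"y":2.75,"z":-0.4,"spin":-7.02}]' --jaw 42

```text
t: 20.8
eef_pos: [0.5261, -0.2659, 0.1317]
eef_rot: [-0.684, 0.685, 0.177, -0.176]
contact_force: [-0.2, 0.2, 0.3]
opening: 0.491
```

Run:
```python
from h import *
go(.5253,-.2647,.077,29)
im=imaging.grab_frame("wrist");cv2.imwrite("pics/w10.png",im[...,::-1])
```

```text
t 20.8 p [ 0.5261 -0.2659  0.1317] az 28.87 tilt 0.1 F [-0.2  0.2  0.3] j [-0.47  0.41  1.8   0.    0.93 -0.97]
units xyz [-0.004  1.367  0.037] spin -0.026
```

View pics/w10.png

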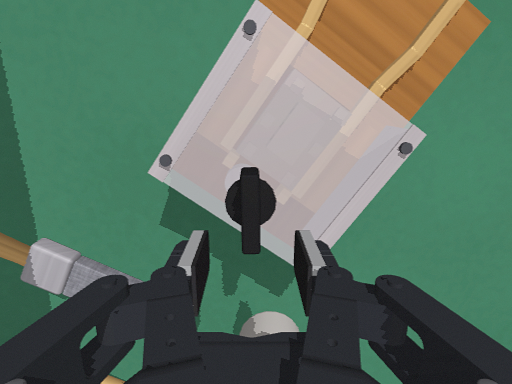

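Call:
arm_command --rows '[{"x":0,"y":0.4,"z":0.03,"spin":0},{"x":0,"y":0.8,"z":0.03,"spin":0},{"x":0,"y":1.15,"z":0.03,"spin":0},{"x":0,"y":1.33,"z":0.03,"spin":0},{"x":0,"y":1.33,"z":0.03,"spin":0},{"x":0,"y":1.33,"z":0.03,"spin":0}]'

```text
t: 21.45
eef_pos: [0.525, -0.2648, 0.0777]
eef_rot: [-0.685, 0.685, 0.177, -0.176]
contact_force: [-0.3, -0.3, -0.3]
opening: 0.492
```

Run:
```python
from h import *
go(.5253,-.2647,.077,29)
```

```text
t 21.45 p [ 0.525  -0.2648  0.0777] az 28.91 tilt 0.03 F [-0.3 -0.3 -0.3] j [-0.47  0.48  1.83 -0.    0.83 -0.97]
units xyz [ 0.008  0.017 -0.001] spin -0.018
```

Call:
arm_command --rows '[{"x":0,"y":0,"z":0,"spin":0},{"x":0,"y":0,"z":0,"spin":0},{"x":0,"y":0,"z":0,"spin":0},{"x":0,"y":0,"z":0,"spin":0},{"x":0,"y":0,"z":0,"spin":0},{"x":0,"y":0,"z":0,"spin":0}]' --jaw 4

```text
t: 22.05
eef_pos: [0.5249, -0.265, 0.0781]
eef_rot: [-0.684, 0.685, 0.177, -0.177]
contact_force: [-2.1, -0.7, 6.9]
opening: 0.122
```

Run:
```python
from h import *
go(.5253,-.2647,.077,-43.5); s=sensors.sense(); print(s["wrist_torque"],s["opening"])
```

```text
t 22.05 p [ 0.5249 -0.265   0.0781] az 28.93 tilt 0.05 F [-2.1 -0.7  6.9] j [-0.47  0.48  1.83 -0.    0.83 -0.97]
units xyz [0.012 0.027 0.001] spin 14.487
[-0.051395    0.3022552   0.23761807] 0.12175496295632098
```

Call:
arm_command --rows '[{"x":0,"y":-0.02,"z":0,"spin":0.5},{"x":0,"y":-0.02,"z":0,"spin":1.4},{"x":0,"y":-0.02,"z":0,"spin":2.3},{"x":0,"y":-0.02,"z":0,"spin":3.2},{"x":0,"y":-0.02,"z":0,"spin":4.1},{"x":0,"y":-0.02,"z":0,"spin":5.0},{"x":0,"y":-0.02,"z":0,"spin":5.9},{"x":0,"y":-0.02,"z":0,"spin":6.8},{"x":0,"y":-0.02,"z":0,"spin":7.6},{"x":0,"y":-0.02,"z":0,"spin":8.0}]'

```text
t: 23.05
eef_pos: [0.5244, -0.2651, 0.0781]
eef_rot: [-0.703, 0.704, -0.069, 0.069]
contact_force: [-2.1, -2.5, -1.0]
opening: 0.122
```

```bash
cat > k.py <<'E'
from h import *
go(az=-43.5); s=sensors.sense(); print(s["wrist_torque"].round(3),"j6 eff",s["joint_efforts"][5].round(3),s["opening"].round(3))
E
python3 k.py
```

```text
t 23.05 p [ 0.5244 -0.2651  0.0781] az -11.2 tilt 0.05 F [-2.1 -2.5 -1. ] j [-0.47  0.48  1.83 -0.    0.83 -0.27]
units xyz [0. 0. 0.] spin 6.459Traceback (most recent call last):
  File "k.py", line 2, in <module>
    go(az=-43.5); s=sensors.sense(); print(s["wrist_torque"].round(3),"j6 eff",s["joint_efforts"][5].round(3),s["opening"].round(3))
                                                                                                              ^^^^^^^^^^^^^^^^^^
AttributeError: 'float' object has no attribute 'round'
```

Call:
arm_command --rows '[{"x":0,"y":0,"z":0,"spin":0.5},{"x":0,"y":0,"z":0,"spin":1.0}]'

```text
t: 23.25
eef_pos: [0.5243, -0.265, 0.0781]
eef_rot: [-0.7, 0.7, -0.1, 0.099]
contact_force: [-1.9, -1.5, 0.3]
opening: 0.124
```

```bash
python3 k.py
```

```text
t 23.25 p [ 0.5243 -0.265   0.0781] az -16.15 tilt 0.05 F [-1.9 -1.5  0.3] j [-0.47  0.48  1.83 -0.    0.83 -0.19]
units xyz [0. 0. 0.] spin 5.469Traceback (most recent call last):
  File "k.py", line 2, in <module>
    go(az=-43.5); s=sensors.sense(); print(s["wrist_torque"].round(3),"j6 eff",s["joint_efforts"][5].round(3),s["opening"].round(3))
                                                                                                              ^^^^^^^^^^^^^^^^^^
AttributeError: 'float' object has no attribute 'round'
```

Call:
arm_command --rows '[{"x":0,"y":0,"z":0,"spin":0.5},{"x":0,"y":0,"z":0,"spin":1.0}]'

```text
t: 23.45
eef_pos: [0.5242, -0.265, 0.0781]
eef_rot: [-0.695, 0.695, -0.13, 0.13]
contact_force: [-1.5, -2.0, 1.0]
opening: 0.126
```

```bash
python3 k.py
```

```text
t 23.45 p [ 0.5242 -0.265   0.0781] az -21.15 tilt 0.05 F [-1.5 -2.   1. ] j [-0.47  0.48  1.83 -0.    0.83 -0.1 ]
units xyz [0. 0. 0.] spin 4.469Traceback (most recent call last):
  File "k.py", line 2, in <module>
    go(az=-43.5); s=sensors.sense(); print(s["wrist_torque"].round(3),"j6 eff",s["joint_efforts"][5].round(3),s["opening"].round(3))
                                                                                                              ^^^^^^^^^^^^^^^^^^
AttributeError: 'float' object has no attribute 'round'
```

```bash
sed -i 's/s\["opening"\].round(3)/s["opening"]/' k.py; python3 k.py
```

```text
t 23.45 p [ 0.5242 -0.265   0.0781] az -21.15 tilt 0.05 F [-1.5 -2.   1. ] j [-0.47  0.48  1.83 -0.    0.83 -0.1 ]
units xyz [0. 0. 0.] spin 4.469
[-0.384  0.352  0.228] j6 eff -0.461 0.1256874137352726
```

Call:
arm_command --rows '[{"x":0,"y":0,"z":0,"spin":0.4},{"x":0,"y":0,"z":0,"spin":0.8}]'

```text
t: 23.65
eef_pos: [0.5242, -0.265, 0.0781]
eef_rot: [-0.69, 0.69, -0.154, 0.154]
contact_force: [-2.0, -2.1, -0.1]
opening: 0.126
```

```bash
python3 k.py
```

```text
t 23.65 p [ 0.5242 -0.265   0.0781] az -25.13 tilt 0.06 F [-2.  -2.1 -0.1] j [-0.47  0.48  1.83 -0.    0.83 -0.03]
units xyz [0. 0. 0.] spin 3.673
[-0.445  0.323  0.271] j6 eff -0.309 0.12615705015640236
```

Call:
arm_command --rows '[{"x":0,"y":0,"z":0,"spin":0.4},{"x":0,"y":0,"z":0,"spin":0.8}]'

```text
t: 23.85
eef_pos: [0.5241, -0.265, 0.0781]
eef_rot: [-0.684, 0.685, -0.178, 0.178]
contact_force: [-3.5, -2.4, 0.1]
opening: 0.127
```

```bash
python3 k.py
```

```text
t 23.85 p [ 0.5241 -0.265   0.0781] az -29.13 tilt 0.06 F [-3.5 -2.4  0.1] j [-0.47  0.48  1.83 -0.    0.83  0.04]
units xyz [0. 0. 0.] spin 2.874
[-0.316  0.391  0.286] j6 eff -0.32 0.1266247653269849
```

Call:
arm_command --rows '[{"x":0,"y":0,"z":0,"spin":0.4},{"x":0,"y":0,"z":0,"spin":0.8}]'

```text
t: 24.05
eef_pos: [0.5241, -0.265, 0.0781]
eef_rot: [-0.677, 0.678, -0.202, 0.201]
contact_force: [-2.2, -2.8, 0.0]
opening: 0.126
```

```bash
python3 k.py
```

```text
t 24.05 p [ 0.5241 -0.265   0.0781] az -33.12 tilt 0.07 F [-2.2 -2.8  0. ] j [-0.47  0.48  1.83 -0.    0.83  0.11]
units xyz [0. 0. 0.] spin 2.076
[-0.413  0.426  0.37 ] j6 eff -0.234 0.12635236723053775
```

Call:
arm_command --rows '[{"x":0,"y":0,"z":0,"spin":0.4},{"x":0,"y":0,"z":0,"spin":0.8},{"x":0,"y":0,"z":0,"spin":1.2}]'

```text
t: 24.35
eef_pos: [0.524, -0.2649, 0.0781]
eef_rot: [-0.666, 0.667, -0.237, 0.236]
contact_force: [-3.4, -1.9, 0.3]
opening: 0.122
```

```bash
python3 k.py
```

```text
t 24.35 p [ 0.524  -0.2649  0.0781] az -39.12 tilt 0.07 F [-3.4 -1.9  0.3] j [-0.47  0.48  1.83 -0.    0.83  0.21]
units xyz [0. 0. 0.] spin 0.877
[-0.365  0.522  0.371] j6 eff -0.201 0.12243960657852528
```

Call:
arm_command --rows '[{"x":0,"y":0,"z":0,"spin":0.5},{"x":0,"y":0,"z":0,"spin":1.0},{"x":0,"y":0,"z":0,"spin":1.1},{"x":0,"y":0,"z":0,"spin":1.1}]'

```text
t: 24.75
eef_pos: [0.524, -0.2649, 0.0781]
eef_rot: [-0.654, 0.655, -0.268, 0.267]
contact_force: [-5.0, -2.3, 1.4]
opening: 0.123
```

```bash
python3 k.py
```

```text
t 24.75 p [ 0.524  -0.2649  0.0781] az -44.52 tilt 0.07 F [-5.  -2.3  1.4] j [-0.47  0.48  1.83 -0.    0.83  0.31]
units xyz [0. 0. 0.] spin -0.203
[-0.542  0.763  0.297] j6 eff 0.462 0.12271306228368621
```

Call:
arm_command --rows '[{"x":0,"y":0,"z":0,"spin":0},{"x":0,"y":0,"z":0,"spin":0},{"x":0,"y":0,"z":0,"spin":0},{"x":0,"y":0,"z":0,"spin":0},{"x":0,"y":0,"z":0,"spin":0}]' --jaw 42

```text
t: 25.25
eef_pos: [0.5249, -0.2646, 0.0781]
eef_rot: [0.654, -0.654, 0.268, -0.268]
contact_force: [0.5, 0.1, 0.5]
opening: 0.496
```

Call:
arm_command --rows '[{"x":0,"y":-0.4,"z":0,"spin":0},{"x":0,"y":-1.0,"z":0,"spin":0},{"x":0,"y":-2.0,"z":0,"spin":-1.5},{"x":0,"y":-3.0,"z":0,"spin":-3},{"x":0,"y":-4.0,"z":0,"spin":-4.5},{"x":0,"y":-4.0,"z":0,"spin":-6.0},{"x":0,"y":-4.0,"z":0,"spin":-7.5},{"x":0,"y":-4.0,"z":0,"spin":-7.5},{"x":0,"y":-4.0,"z":0,"spin":-7.5}]'

```text
t: 26.15
eef_pos: [0.5246, -0.2646, 0.2379]
eef_rot: [0.706, -0.706, 0.045, -0.045]
contact_force: [-0.8, 0.1, 0.4]
opening: 0.491
```

Run:
```python
from h import *
go()
i=imaging.camera_info("wrist"); im=imaging.grab_frame("wrist"); np.savez("w11.npz",m=i["mtx"],e=i["extrinsics"])
cv2.imwrite("pics/w11.png",im[...,::-1])
cv2.imwrite("pics/w11z.png",cv2.resize(im[60:240,160:340,::-1],None,fx=3.3,fy=3.3,interpolation=3))
```

```text
t 26.15 p [ 0.5246 -0.2646  0.2379] az -7.3 tilt 0.02 F [-0.8  0.1  0.4] j [-0.47  0.29  1.71  0.    1.14 -0.34]
units xyz [0. 0. 0.] spin 0.0
```

View pics/w11z.png

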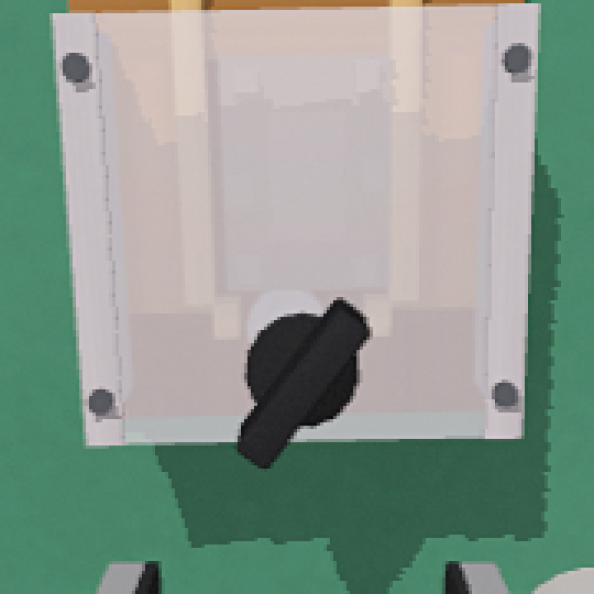

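Run:
```python
from h import *
d=np.load("w11.npz"); I={"mtx":d["m"],"extrinsics":d["e"]}
u=np.array([-0.1089,-0.9940]);n=np.array([.994,-.1089]);S=np.array([.5417,-.1124])-u*0.0003
W=lambda uv,h:ray("wrist",np.array(uv)/3.3+[160,60],h,I)
for a,b in (((356,314),(251,458)),((343,305),(238,447)),((370,330),(264,468))):
    g=W([a,b],.096);v=g[1]-g[0]; A=np.degrees(np.arctan2(v[1],v[0])); print(g.mean(0).round(4),np.linalg.norm(v).round(4),A.round(1),"joint",.75-np.radians(A+96.25))
im=cv2.imread("pics/w11.png")[62:155,195:295]
z=cv2.createCLAHE(6,(3,3)).apply(cv2.cvtColor(cv2.resize(im,None,fx=6,fy=6,interpolation=3),6)); cv2.imwrite("pics/w11c.png",z)
def P(s,l,h): return np.r_[S+u*s/1000+n*l/1000,h]
f=lambda p:((pix("wrist",p,I)-[195,62])*6).round(0).tolist()
print("slab",f([P(60,-28,.028),P(60,28,.028),P(136,28,.028),P(136,-28,.028)]),"edge",f([P(58,-30,.016),P(58,30,.016)]))
```

```text
[ 0.5254 -0.2633  0.096 ] 0.0514 -132.7 joint 1.385542881600952
[ 0.5221 -0.2599  0.096 ] 0.0507 -133.2 joint 1.395726357870952
[ 0.5288 -0.2675  0.096 ] 0.0503 -133.9 joint 1.406305080646549
slab [[171.0, 101.0], [487.0, 95.0], [486.0, 523.0], [188.0, 529.0]] edge [[166.0, 95.0], [493.0, 88.0]]
```

View pics/w11c.png

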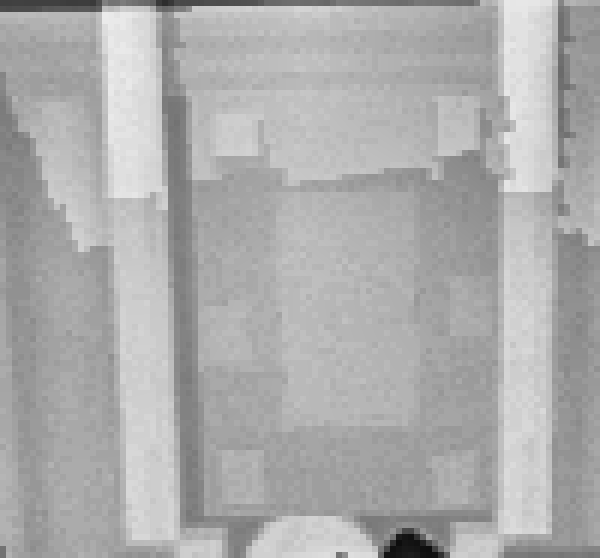

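```bash
python3 -c "
from h import *
print(sensors.sense()['qvel'].round(3)); print(robot.job_done())"
```

```text
[-0.002  0.005 -0.001  0.001 -0.001 -0.011]
the job is handed in; nothing more can be done
None
```

The ridge tile is in the pocket and locked. I handed the job in at about 26 s, and it reports no verdict.

**How it went:**
- I gripped the tile by its ridge, laid it flat on the slideway and pushed it slowly until its nose dipped into the pocket.
- The move commands only allow spin about the fingers, so I could not lean the tool as the task suggests.
- For the last stretch I first touched the guard's edge lightly (about 15 N) to find its position. I then drove the tile home with one quick upright stroke commanded to stop about 2 mm short of the guard.
- I turned the knob clockwise by the bar, about 73° in all and about 20° past where it should grip, then let go and raised the arm clear.

**Last checks:**

| What | Result |
|---|---|
| Tile before locking | about 1 mm lengthwise and 2 mm crosswise of the pocket centre, with the right outline size for lying flat |
| Tile after locking | appears pressed back against the near edge, about -2 mm lengthwise; judged by eye |
| Knob angle, from the picture | 1.39 to 1.41 rad |
| Knob angle, from the wrist's turn | about 1.42 rad |
| Wrist torque during the turn | rose from about 0.23 to 0.37 N m around where the grip was expected |

**What was less certain or disagreed:**
- I saw no clean torque jump, and the last torque reading, taken at rest, was down to 0.30 N m.
- My first reading of the bar's starting angle was about 6° off. I corrected it from a second picture before gripping.
- I did not measure the other objects again at the end. No unexpected contact showed in the force readings.

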